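# Put the print table in order before the run

## Task

Get the print table in order: stand the red ink upright in the red drip dish and the blue ink upright in the blue one, slip the roll of masking tape over the post of the tape stand so that it lies flat on the base, and lay the wooden-handled ink knife flat inside the long steel tray. Set the inks down rather than dropping them, and do not knock over the drinking glass.

Things in the scene. Friction and masses are not known exactly. Their poses are not given: they have to be found in the camera images.
- red_ink: red ink: closed upright round jar, red body with a white label band, black screw lid with a red disc on top; 60 mm diameter, 72 mm tall, straight sides, 0.15 to 0.35 kg, stands loose on the table. Origin at the centre of its underside, z up its axis.
- blue_ink: blue ink: closed upright round jar, blue body with a white label band, black screw lid with a blue disc on top; 60 mm diameter, 72 mm tall, straight sides, 0.15 to 0.35 kg, stands loose on the table. Origin at the centre of its underside, z up its axis.
- tape_roll: Roll of tan masking tape lying flat on the table: ring of 100 mm outside diameter, 76 mm bore, so its wall is 12 mm thick; 36 mm tall, loose, about 0.08 to 0.15 kg. It can be picked up by pinching the wall, one finger in the bore. Origin at the centre of its underside (middle of the bore), z up.
- ink_knife: Ink knife (palette knife) lying flat, loose, about 0.1 kg, 200 mm long: wooden handle 98 mm long, 20 mm wide and 16 mm thick from x = -100 to -2 mm, then a short steel neck and a flat steel blade 26 mm wide and 3 mm thick from x = 22 to 100 mm, on the table like the handle. Origin at the middle of its length, on the underside; x points along it to the blade tip, z up. It balances near x = 0 to 10 mm; grip the handle about 20 mm behind the origin (x = -20 mm).
- red_dish: red drip dish for the red ink: shallow round plastic dish, fixed; 108 mm across the rim, 12 mm high, flat inner floor of 92 mm diameter lying 3 mm above the table. Origin at the centre of its underside, z up.
- blue_dish: blue drip dish for the blue ink: shallow round plastic dish, fixed; 108 mm across the rim, 12 mm high, flat inner floor of 92 mm diameter lying 3 mm above the table. Origin at the centre of its underside, z up.
- tape_stand: Tape stand, fixed: dark steel disc of 100 mm diameter and 8 mm thickness with an upright steel post of 14 mm diameter in its centre, whose rounded top is 81 mm above the table. Origin at the centre of the disc's underside, z up.
- knife_tray: Tray for the ink knife, fixed: open steel tray 242 mm by 82 mm outside, 12 mm high, walls 3 mm (inside 236 mm by 76 mm), its floor 3 mm above the table. The knife may point either way. Origin at the centre of its underside, x along its length, z up.
- glass: Empty drinking glass standing upright among the things, loose: 66 mm across the rim, 56 mm at the foot, 100 mm tall. Not to be knocked over. Origin at the centre of its underside, z up.
Things that resemble listed ones, but are neither listed nor needed, are in the scene too. Of the things that look like the blue_dish, the larger one is meant. Of the things that look like the tape_roll, the larger one is meant.

How it is judged:
By the outcome, as a careful person would: the job done as asked, in the order asked, and still so for the second after the job is handed in, with the robot touching nothing.
It also fails if it takes over 104 s, if anything falls off the work surface, if the arm or the gripper's body presses on something with over 40 N, if the wrist force passes 120 N, or if a joint passes its speed limit or range.

## Robot

A 7-joint arm with a two-finger parallel gripper is mounted at the origin on the work surface. World frame = base frame: x ahead of the robot, y to its left, z up, the work surface at z = 0. Lengths are in mm, angles in rad, forces in N, time in s.
With the tool pointing down it reaches from about 425 to 875 mm from the base axis. Payload 4.7 kg.
Tool frame: the origin (TCP) lies midway between the tips of the shut fingers; the grasp point (between the pads) lies 19 mm behind it (bot.grip_point_offset is the distance from the TCP to the grasp point, in mm); z points along the fingers, y is the line along which they close (so a half turn about z gives the same grasp; the last joint's range is limited). The gripper opens to 87 mm and grips with 3 to 60 N. Pads are 19 mm wide; open, the fingers measure 117 mm over their backs; the gripper's body (75 mm by 190 mm) begins 51 mm behind the grasp point.
Start: joints at [1.307, 0.321, -0.07, 1.45, 0.023, 1.371, -0.057], TCP at [178.235, -625.109, 191.387] pointing down, gripper open.
Joint ranges: [-2.86, 2.86], [-0.3, 2.09], [-1.38, 1.24], [0.06, 2.45], [-1.56, 4.7], [0.09, 2.05], [-2.69, 2.69]. Speed limits (rad/s): [2.57, 2.57, 3.14, 3.14, 3.14, 3.14, 3.14].

## Interface

Orientations are given as a unit quaternion [x, y, z, w].
In Python, from bench import bot gives the robot as it stands. The module is installed in compiled form; this text tells all that it offers.
- The arm moves only by the tool drive_tool, never from a script. Its argument "plan" is a list of rows, each a list of 3 entries, a list of its own where there are three numbers: the finger opening in m, from 0 to 0.087, then the shift along the tool's x, y, z in m, then the turn, a rotation vector about the tool's x, y, z in rad. In form: [[jaw, [dx, dy, dz], [rx, ry, rz]], ...]. A call has 1 to 5 rows; each row shifts and turns the commanded pose from where the row before left it, along the tool's axes as they then stand; what a row does not reach is not made up. A row lasts 1/12 s, in which the tool goes at most 41.7 mm and 7.16 degrees, less where a joint would pass 70% of its speed; a pose out of reach is approached as far as the arm can. A call is refused whole if a number of a shift passes 0.0417 or a number of a turn 0.125, either way. A call with a gripper value outside its range is refused whole. The fingers move at their own pace and stop on an object; "squeeze" is the grip in N (left out, the last holds). Time passes only in rows, so rows that do not move let the fingers close. It gives the time, the measured TCP pose, the force, the opening and the grip force at its end, in the units of the state.
- bot.observe(): the state, without advancing time (a new reading comes with each control period).
- bot.read_camera(name): name is "side" or "top"; returns a dict with "image" (400x640x3 uint8, blue, green, red), "z_map" (400x640 float32, mm along the optical axis (not along the pixel's ray), 0 where there is no reading), "fx", "fy", "cx", "cy" (pixels), "k1" (the pictures are not rectified: a ray, as slopes to the right and down, at radius r is drawn at 1 + k1 r^2 times it, then the intrinsics apply), "origin" and "rotation" of the camera in the world. Camera axes: x right, y down, z forward; pixel columns grow to the right and rows downward; lengths in mm; the calibration is good to about 2 mm. A picture is of the moment at which its call begins.
- bot.hand_in(): hands the job in; it is judged then, once.
Trained networks look in the newest picture that a camera, given by its name, has taken for a name from the list of things; names that differ only in an ending like _2 or _b are one class to them, and where a whole thing is asked for, a point or a joint stands for the part that bears it (a point fixed in the world has none). Each returns a list of dicts, best first, with "conf" (0 to 1); they miss things now and then, are a little off and sometimes report something else, mostly with a low value. They report only what shows in the picture. A call takes as long as a camera call. They do not tell look-alikes from the thing itself.
- bot.boxes_of(label, camera): "position" ([x, y, z] in mm, in world coordinates, good to about 4 mm: the middle of the surface that is visible of it).
- bot.regions_of(label, camera): "region" (400x640 bool, what is visible of it).
- bot.pinpoint(label, camera): "position" ([x, y, z] in mm, in world coordinates, good to about 4 mm: a listed point, or the origin of a listed thing).
The state is a dict: "time_s": time; "joints": joint angles; "joint_velocities": joint speeds; "tau": joint torques, N m; "tcp_pos": TCP position; "orientation": TCP orientation; "wrist_force": force on the tool from outside, world axes, zero at the start; "moment": the same for the moment, N m; "grip_width": opening from 0.0 (shut) to 1.0 (fully open); "grasp_force": force on a finger pad.
Only numpy, scipy, OpenCV 4.12 (cv2) and the standard library are available. Lean on these libraries where they do the work, as an engineer would, in place of code of your own. Each camera call takes 0.05 s, during which the arm holds its last target. There are 200 camera calls.

## Working session

There is one attempt and no reset: what is moved stays moved. The work goes in short steps, Python scripts to look and compute and a tool call to move; the robot and the scene stay as the last step left them, time stands still between calls to the robot, and variables do not carry over. Pictures are saved under pics/ and viewed, at most 14 in all, crops included, and the job is handed in when it is done.

Besides the shell and the picture viewer there is one more tool, called as name([rows], argument=value, ...), one row to a line, values as JSON. drive_tool: Moves the arm, as the interface text tells. Its arguments: {"type":"object","properties":{"plan":{"type":"array","items":{"type":"array"}},"squeeze":{"type":"number"}},"required":["plan"]}

```bash
mkdir -p pics
cat > h.py <<'E'
from bench import bot
import numpy as np, cv2
from scipy.spatial.transform import Rotation as R
def cloud(c):
    h,w=c['z_map'].shape
    v,u=np.mgrid[0:h,0:w].astype(np.float32)
    K=np.array([[c['fx'],0,c['cx']],[0,c['fy'],c['cy']],[0,0,1]],float)
    p=cv2.undistortPoints(np.stack([u.ravel(),v.ravel()],1)[:,None].astype(np.float64),K,np.array([c['k1'],0,0,0,0.]))[:,0]
    z=c['z_map'].ravel()
    P=np.c_[p*z[:,None],z]@np.array(c['rotation']).reshape(3,3).T+np.array(c['origin'])
    P[z==0]=np.nan
    return P.reshape(h,w,3)
E
python3 - <<'E'
from h import *
s=bot.observe();print({k:np.round(v,3).tolist() for k,v in s.items()})
for n in('top','side'):
    c=bot.read_camera(n);cv2.imwrite(f'pics/{n}0.png',c['image']);np.savez(f'/tmp/{n}0.npz',**c)
    print(n,c['origin'],np.round(c['rotation'],3).tolist(),c['fx'],c['k1'])
    for l in 'red_ink blue_ink tape_roll ink_knife red_dish blue_dish tape_stand knife_tray glass'.split():
        print(l,[(round(d['conf'],2),np.round(d['position']).tolist()) for d in bot.pinpoint(l,n)][:4])
E
```

```text
{'time_s': 0.0, 'joints': [1.307, 0.322, -0.07, 1.452, 0.023, 1.371, -0.057], 'joint_velocities': [0.001, -0.001, 0.001, -0.0, 0.001, 0.0, 0.001], 'tau': [-0.0, -49.129, -0.404, -31.252, -0.064, 0.044, 0.0], 'tcp_pos': [178.058, -624.494, 190.253], 'orientation': [0.99, 0.138, -0.0, -0.001], 'wrist_force': [-0.052, 0.663, 0.434], 'moment': [-0.021, 0.041, 0.037], 'grasp_force': 0.0, 'grip_width': 0.998}
top [ 414.80515265    2.49633032 1356.43279147] [-0.696, 0.716, -0.03, 0.041] 399.9549651246914 -0.0855749119680574
red_ink [(0.6, [612.0, -313.0, -2.0])]
blue_ink [(0.52, [646.0, 162.0, 3.0])]
tape_roll [(0.77, [510.0, 450.0, -2.0]), (0.74, [642.0, 460.0, -1.0])]
ink_knife [(0.67, [419.0, -197.0, -3.0]), (0.39, [671.0, 12.0, 4.0])]
red_dish [(0.69, [669.0, 9.0, 4.0])]
blue_dish [(0.91, [664.0, -155.0, 2.0]), (0.73, [527.0, -82.0, 6.0]), (0.33, [671.0, 15.0, -2.0])]
tape_stand [(0.88, [518.0, -457.0, -3.0])]
knife_tray [(0.88, [413.0, 203.0, 0.0])]
glass [(0.87, [613.0, 312.0, -2.0])]
side [ -7.41354409 926.43882619 855.47655034] [-0.243, 0.865, -0.424, 0.116] 492.93236251374924 -0.11287062836336376
red_ink []
blue_ink [(0.74, [643.0, 163.0, 2.0])]
tape_roll [(0.9, [504.0, 447.0, -1.0]), (0.86, [644.0, 460.0, 1.0])]
ink_knife [(0.58, [422.0, -198.0, 4.0])]
red_dish [(0.7, [677.0, 14.0, -7.0])]
blue_dish [(0.86, [525.0, -82.0, 1.0]), (0.8, [666.0, -154.0, -0.0])]
tape_stand [(0.85, [526.0, -460.0, -5.0])]
knife_tray [(0.93, [415.0, 203.0, -4.0])]
glass [(0.6, [613.0, 311.0, 3.0])]
```

View pics/top0.png

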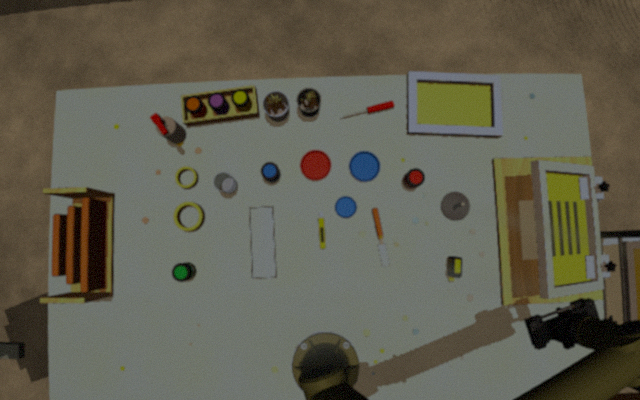

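View pics/side0.png

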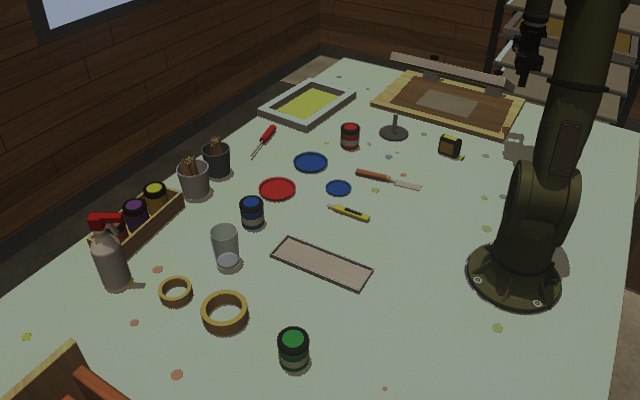

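The top view shows the candidates:
- **Blue dishes:** (364,166) and (345,207). The first is visibly larger, so it is the one meant.
- **Tape rolls:** (189,217) and (187,178). The first is larger, so it is the one meant.
- **Knife:** the wooden-handled one with a flat blade is at (380,240). The red tool at (370,110) and the yellow cutter at (322,232) are look-alikes.
- **Red ink:** (414,177).
- **Blue ink:** (270,172). The green jar at (182,271) is not needed.

I'll confirm these in one crop and measure the sizes.

```bash
cat > m.py <<'E'
from h import *
def meas(n,boxes,c=None):
    c=c or bot.read_camera(n); P=cloud(c); out={}
    for l,(x,y,r,z0,z1) in boxes.items():
        m=(np.hypot(P[...,0]-x,P[...,1]-y)<r)&(P[...,2]>z0)&(P[...,2]<z1)
        q=P[m]
        if len(q)<5: print(n,l,'few',len(q));continue
        (cx,cy),(w,h),a=cv2.minAreaRect(q[:,:2].astype(np.float32))
        print(n,l,'ctr',np.round([cx,cy],1),'wh',np.round([w,h],1),'ang',round(a,1),'zmed',np.round(np.median(q[:,2]),1),'med',np.round(np.median(q[:,:2],0),1),len(q))
E
python3 - <<'E'
from m import *
im=cv2.imread('pics/top0.png')[90:290,160:480]
cv2.imwrite('pics/crop.png',cv2.convertScaleAbs(cv2.resize(im,None,fx=2.5,fy=2.5,interpolation=cv2.INTER_CUBIC),alpha=1.5))
for n in('top','side'):
    c=dict(np.load(f'/tmp/{n}0.npz'))
    P=cloud(c);q=P[np.abs(P[...,0]-560)<40];q=q[np.abs(q[:,1]-50)<300];print('table z',np.nanmedian(q[:,2]))
    meas(n,dict(red=(612,-313,55,60,85),blue=(646,162,55,60,85),tape=(507,449,75,25,50),tape2=(643,460,60,12,50),
     rd=(670,10,75,6,25),bd=(665,-155,75,6,25),bd2=(526,-82,60,6,25),stand=(520,-458,70,5,20),post=(520,-458,40,50,95),
     tray=(414,203,140,7,25),glass=(613,312,60,85,115),handle=(440,-195,120,9,30),green=(395,470,60,55,85)),c)
    for l in 'red_ink ink_knife'.split():
        for d in bot.regions_of(l,n):
            v,u=np.nonzero(d['region']);q=P[d['region']];print(n,l,round(d['conf'],2),u.mean(),v.mean(),np.round(np.nanmedian(q,0)),cv2.minAreaRect(q[~np.isnan(q[:,0]),:2].astype(np.float32)))
E
```

```text
Traceback (most recent call last):
  File "h.py", line 10, in cloud
    P=np.c_[p*z[:,None],z]@np.array(c['rotation']).reshape(3,3).T+np.array(c['origin'])
                           ~~~~~~~~~~~~~~~~~~~~~~~~~~~~~~~^^^^^
ValueError: cannot reshape array of size 4 into shape (3,3)
```

View pics/crop.png

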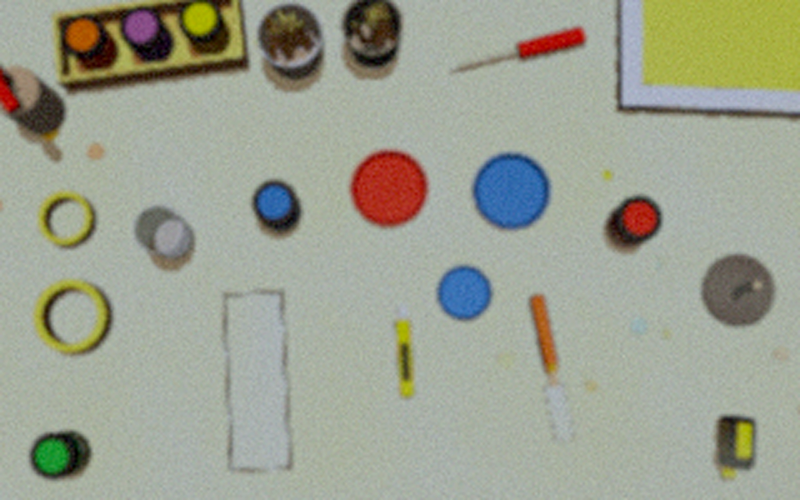

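The crop confirms it. The blue dish at crop (511,190) is about 75 px across against 53 px for the other, and the tape at (73,316) is the larger ring. The wooden-handled knife is at (551,365) with its blade towards the robot. The camera rotation is a quaternion, so I'll fix that in the helper.

```bash
sed -i "s/np.array(c\['rotation'\]).reshape(3,3).T/R.from_quat(c['rotation']).as_matrix().T/" h.py
python3 - <<'E'
from m import *
for n in('top','side'):
    c=dict(np.load(f'/tmp/{n}0.npz'))
    P=cloud(c);q=P[(np.abs(P[...,0]-560)<40)&(np.abs(P[...,1]-50)<300)];print('table z',np.nanmedian(q[:,2]))
    meas(n,dict(red=(612,-313,55,60,85),blue=(646,162,55,60,85),tape=(507,449,75,25,50),tape2=(643,460,60,12,50),
     rd=(670,10,75,6,25),bd=(665,-155,75,6,25),bd2=(526,-82,60,6,25),stand=(520,-458,70,5,20),post=(520,-458,40,50,95),
     tray=(414,203,140,7,25),glass=(613,312,60,85,115),handle=(440,-195,120,9,30),green=(395,470,60,55,85)),c)
    for l in 'red_ink ink_knife'.split():
        for d in bot.regions_of(l,n):
            v,u=np.nonzero(d['region']);q=P[d['region']];print(n,l,round(d['conf'],2),u.mean(),v.mean(),np.round(np.nanmedian(q,0)),cv2.minAreaRect(q[~np.isnan(q[:,0]),:2].astype(np.float32)))
E
```

```text
table z -1.3249936063075438
top red ctr [ 613.7 -310.5] wh [59.3 60. ] ang 89.7 zmed 70.5 med [ 612.8 -310.2] 278
top blue ctr [647.4 162.6] wh [59.  59.1] ang 88.7 zmed 70.0 med [646.9 162.9] 275
top tape ctr [510.3 448.3] wh [98.3 94.8] ang 88.1 zmed 33.8 med [510.8 449.8] 311
top tape2 ctr [644.7 457.7] wh [75.2 74.1] ang 53.3 zmed 24.6 med [645.3 456.3] 203
top rd ctr [671.6  17.9] wh [105.2 118.3] ang 29.7 zmed 8.9 med [676.2  12.6] 172
top bd ctr [ 669.4 -150.3] wh [116.4 103.8] ang 33.9 zmed 8.7 med [ 666.8 -154.1] 184
top bd2 ctr [531.  -84.2] wh [71.1 95.3] ang 88.2 zmed 7.7 med [523.  -80.2] 47
top stand ctr [ 517.1 -458.1] wh [113.3 101.9] ang 40.4 zmed 7.7 med [ 517.9 -455.4] 442
top post ctr [ 519.8 -456.7] wh [11.4 11.2] ang 67.0 zmed 75.1 med [ 519.8 -454.5] 26
top tray ctr [415.1 224.8] wh [243.5 149.3] ang 6.6 zmed 9.8 med [428.2 196.9] 197
top glass ctr [613.4 311.5] wh [63.5 64.7] ang 2.0 zmed 97.0 med [614.4 317. ] 101
top handle ctr [ 476.3 -178.1] wh [132.4  74.7] ang 45.3 zmed 14.0 med [ 466.8 -187.2] 163
top green ctr [345.8 460.5] wh [19.2 45.7] ang 0.9 zmed 
[... 1350 characters left out ...]
de tray ctr [413.4 200.1] wh [244.6  87.2] ang 1.7 zmed 10.3 med [404.3 204.4] 467
side glass ctr [611.1 312.5] wh [65.8 66.8] ang 83.8 zmed 93.6 med [611.4 312.5] 322
side handle ctr [ 463.2 -178.9] wh [172.8  94.6] ang 45.3 zmed 15.0 med [ 466.1 -185.9] 189
side green ctr [344.1 462.1] wh [17.3 46.8] ang 2.5 zmed 70.9 med [343.  463.4] 136
side red_ink 0.66 349.9549549549549 135.1689189189189 [ 600. -293.   51.] ((634.979736328125, -371.66290283203125), (57.949859619140625, 200.35305786132812), 22.86113929748535)
side ink_knife 0.73 386.9047619047619 178.88235294117646 [ 424. -193.    8.] ((419.62811279296875, -200.7286834716797), (190.35653686523438, 36.67180633544922), 8.296287536621094)
```

```bash
cat > go.py <<'E'
import sys
from h import *
# usage: go.py x y z yheading_deg N   -> per-row shift (m) and turn
s=bot.observe()
def head(q): v=R.from_quat(q).apply([0,1,0]); return np.arctan2(v[1],v[0])
if len(sys.argv)>1:
    x,y,z,hd,N=map(float,sys.argv[1:]);N=int(N)
    h0=head(s['orientation']);d=(np.radians(hd)-h0+np.pi)%(2*np.pi)-np.pi
    M=np.zeros((2,2))
    for k in range(N):
        h=h0+d*k/N; M+=np.array([[-np.sin(h),np.cos(h)],[np.cos(h),np.sin(h)]])
    b=np.linalg.solve(M,np.array([x,y])-s['tcp_pos'][:2])
    print('rows',N,'shift',np.round([b[0],b[1],-(z-s['tcp_pos'][2])/N],2)/1000,'turn',round(-d/N,4))
tz=R.from_quat(s['orientation']).apply([0,0,1])
print('t',round(s['time_s'],2),'pos',np.round(s['tcp_pos'],1),'head',round(np.degrees(head(s['orientation'])),1),'tz',np.round(tz,3),'F',np.round(s['wrist_force'],1),'w',round(s['grip_width']*87,1),'g',round(s['grasp_force'],1))
E
python3 go.py 612 -310.5 160 -27 15
```

```text
rows 15 shift [0.03672 0.00124 0.00209] turn -0.0548
t 1.2 pos [ 178.3 -625.1  191.4] head -74.1 tz [ 0. -0. -1.] F [0.4 0.2 0.5] w 86.7 g 0.0
```

drive_tool([
  [0.087,[0.0367,0.0012,0.002],[0,0,-0.055]],
  [0.087,[0.0367,0.0012,0.002],[0,0,-0.055]],
  [0.087,[0.0367,0.0012,0.002],[0,0,-0.055]],
  [0.087,[0.0367,0.0012,0.002],[0,0,-0.055]],
  [0.087,[0.0367,0.0012,0.002],[0,0,-0.055]],
], squeeze=25)

```text
time_s: 1.62
tcp_pos: [351.4, -560.9, 181.3]
orientation: [0.962, 0.274, 0.0, 0.0]
wrist_force: [0.2, -0.6, -0.1]
grip_width: 0.998
grasp_force: 0.0
```

drive_tool([
  [0.087,[0.0367,0.0012,0.002],[0,0,-0.055]],
  [0.087,[0.0367,0.0012,0.002],[0,0,-0.055]],
  [0.087,[0.0367,0.0012,0.002],[0,0,-0.055]],
  [0.087,[0.0367,0.0012,0.002],[0,0,-0.055]],
  [0.087,[0.0367,0.0012,0.002],[0,0,-0.055]],
])

```text
time_s: 2.03
tcp_pos: [499.1, -452.7, 171.3]
orientation: [0.915, 0.403, 0.0, 0.0]
wrist_force: [0.4, 0.5, -0.5]
grip_width: 1.002
grasp_force: 0.0
```

drive_tool([
  [0.087,[0.0367,0.0012,0.002],[0,0,-0.055]],
  [0.087,[0.0367,0.0012,0.002],[0,0,-0.055]],
  [0.087,[0.0367,0.0012,0.002],[0,0,-0.055]],
  [0.087,[0.0367,0.0012,0.002],[0,0,-0.055]],
  [0.087,[0.0367,0.0012,0.002],[0,0,-0.055]],
])

```text
time_s: 2.45
tcp_pos: [611.8, -308.4, 161.2]
orientation: [0.851, 0.525, 0.0, 0.0]
wrist_force: [0.4, 0.2, 0.5]
grip_width: 0.998
grasp_force: 0.0
```

```bash
python3 go.py 612 -310.5 30 -27 8
```

```text
rows 8 shift [-0.00023  0.00014  0.0164 ] turn 0.0007
t 2.45 pos [ 611.8 -308.4  161.2] head -26.7 tz [ 0. -0. -1.] F [0.4 0.2 0.5] w 86.8 g 0.0
```

drive_tool([
  [0.087,[-0.0018,0.0011,0.02],[0,0,0]],
  [0.087,[0,0,0.025],[0,0,0]],
  [0.087,[0,0,0.025],[0,0,0]],
  [0.087,[0,0,0.025],[0,0,0]],
  [0.087,[0,0,0.02],[0,0,0]],
])

```text
time_s: 2.87
tcp_pos: [610.1, -311.5, 44.2]
orientation: [0.852, 0.524, -0.001, -0.001]
wrist_force: [-0.8, -0.1, -0.6]
grip_width: 0.996
grasp_force: 0.0
```

drive_tool([
  [0.087,[0,0,0.012],[0,0,0]],
  [0.087,[0,0,0.004],[0,0,0]],
  [0.05,[0,0,0],[0,0,0]],
  [0.05,[0,0,0],[0,0,0]],
  [0.05,[0,0,0],[0,0,0]],
])

```text
time_s: 3.28
tcp_pos: [612.3, -312.3, 32.3]
orientation: [0.852, 0.524, 0.001, 0.001]
wrist_force: [0.6, -0.3, 0.4]
grip_width: 0.852
grasp_force: 0.0
```

drive_tool([
  [0.05,[0,0,0],[0,0,0]],
  [0.05,[0,0,0],[0,0,0]],
  [0.05,[0,0,0],[0,0,0]],
  [0.05,[0,0,0],[0,0,0]],
  [0.05,[0,0,0],[0,0,0]],
])

```text
time_s: 3.7
tcp_pos: [611.8, -312.1, 31.5]
orientation: [0.852, 0.524, 0.0, 0.001]
wrist_force: [0.5, -0.1, 4.4]
grip_width: 0.685
grasp_force: 25.0
```

```bash
python3 go.py 671 13 153 1 13
```

```text
rows 13 shift [ 0.02562 -0.00164 -0.00934] turn -0.0373
t 3.7 pos [ 611.8 -312.1   31.5] head -26.8 tz [ 0.002 -0.001 -1.   ] F [ 0.5 -0.1  4.4] w 59.6 g 25.0
```

drive_tool([
  [0.05,[0,0,-0.015],[0,0,0]],
  [0.05,[0,0,-0.025],[0,0,0]],
  [0.05,[0,0,-0.025],[0,0,0]],
  [0.05,[0,0,-0.025],[0,0,0]],
  [0.05,[0,0,-0.015],[0,0,0]],
])

```text
time_s: 4.12
tcp_pos: [611.6, -311.9, 138.7]
orientation: [0.852, 0.524, 0.001, 0.001]
wrist_force: [1.0, -0.4, -0.5]
grip_width: 0.682
grasp_force: 25.0
```

```bash
python3 go.py 671 13 140 1 13
```

```text
rows 13 shift [ 0.0256  -0.00161 -0.0001 ] turn -0.0373
t 4.12 pos [ 611.6 -311.9  138.7] head -26.8 tz [ 0.002 -0.001 -1.   ] F [ 1.  -0.4 -0.5] w 59.3 g 25.0
```

drive_tool([
  [0.05,[0.0256,-0.0016,0],[0,0,-0.037]],
  [0.05,[0.0256,-0.0016,0],[0,0,-0.037]],
  [0.05,[0.0256,-0.0016,0],[0,0,-0.037]],
  [0.05,[0.0256,-0.0016,0],[0,0,-0.037]],
  [0.05,[0.0256,-0.0016,0],[0,0,-0.037]],
])

```text
time_s: 4.53
tcp_pos: [652.3, -189.4, 135.4]
orientation: [0.799, 0.601, -0.0, -0.0]
wrist_force: [0.2, 0.2, -1.6]
grip_width: 0.676
grasp_force: 25.0
```

drive_tool([
  [0.05,[0.0256,-0.0016,0],[0,0,-0.037]],
  [0.05,[0.0256,-0.0016,0],[0,0,-0.037]],
  [0.05,[0.0256,-0.0016,0],[0,0,-0.037]],
  [0.05,[0.0256,-0.0016,0],[0,0,-0.037]],
  [0.05,[0.0256,-0.0016,0],[0,0,-0.037]],
])

```text
time_s: 4.95
tcp_pos: [670.8, -62.7, 135.3]
orientation: [0.74, 0.672, -0.001, -0.0]
wrist_force: [-0.1, 0.2, -2.1]
grip_width: 0.681
grasp_force: 25.0
```

drive_tool([
  [0.05,[0.0256,-0.0016,0],[0,0,-0.037]],
  [0.05,[0.0256,-0.0016,0],[0,0,-0.037]],
  [0.05,[0.0256,-0.0016,0],[0,0,-0.037]],
  [0.05,[0,0,0],[0,0,0]],
  [0.05,[0,0,0],[0,0,0]],
])

```text
time_s: 5.37
tcp_pos: [670.4, 16.0, 135.6]
orientation: [0.701, 0.713, -0.0, -0.001]
wrist_force: [0.2, -0.5, -2.0]
grip_width: 0.679
grasp_force: 25.0
```

```bash
python3 go.py 671 13 36 1 1
python3 - <<'E'
from m import *
for n in ('top','side'): meas(n,dict(jar=(671,13,90,90,183.5),left=(612,-311,50,40,90)))
c=bot.read_camera('side');cv2.imwrite('pics/s1.png',cv2.convertScaleAbs(c['image'],alpha=1.5))
E
```

```text
rows 1 shift [-0.00303  0.00052  0.09957] turn 0.0
t 5.37 pos [670.4  16.  135.6] head 1.0 tz [-0.001  0.001 -1.   ] F [ 0.2 -0.5 -2. ] w 59.1 g 25.0
top jar few 0
top left few 0
side jar ctr [666.7  16.6] wh [60.4 72.3] ang 62.5 zmed 157.2 med [658.3  30.1] 706
side left few 0
```

View pics/s1.png

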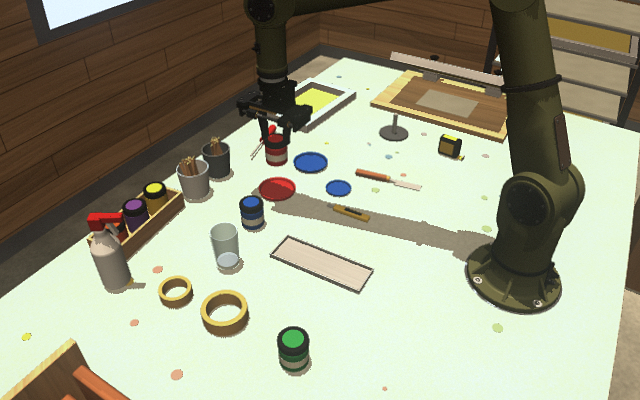

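The red jar is held at (276,148), above the red dish at (277,188). I'll lower it now.

drive_tool([
  [0.05,[-0.003,0.0005,0.02],[0,0,0]],
  [0.05,[0,0,0.025],[0,0,0]],
  [0.05,[0,0,0.022],[0,0,0]],
  [0.05,[0,0,0.015],[0,0,0]],
  [0.05,[0,0,0.01],[0,0,0]],
])

```text
time_s: 5.93
tcp_pos: [670.6, 8.1, 41.0]
orientation: [0.703, 0.711, -0.001, -0.001]
wrist_force: [0.2, 0.9, -2.2]
grip_width: 0.676
grasp_force: 25.0
```

drive_tool([
  [0.05,[0,0,0.004],[0,0,0]],
  [0.05,[0,0,0.002],[0,0,0]],
  [0.05,[0,0,0],[0,0,0]],
  [0.05,[0,0,0],[0,0,0]],
])

```text
time_s: 6.27
tcp_pos: [672.8, 10.1, 38.6]
orientation: [0.703, 0.712, 0.001, 0.001]
wrist_force: [-0.7, -0.7, -2.1]
grip_width: 0.677
grasp_force: 25.0
```

```bash
python3 go.py 671 13 34.5 1 1
```

```text
rows 1 shift [ 0.00297 -0.00174  0.00414] turn -0.0045
t 6.27 pos [672.8  10.1  38.6] head 0.7 tz [ 0.002 -0.    -1.   ] F [-0.7 -0.7 -2.1] w 58.9 g 25.0
```

drive_tool([
  [0.05,[0.002,0,0.0015],[0,0,0]],
  [0.05,[0,0,0.001],[0,0,0]],
  [0.05,[0,0,0],[0,0,0]],
])

```text
time_s: 6.52
tcp_pos: [671.9, 12.4, 35.2]
orientation: [0.702, 0.712, 0.0, 0.0]
wrist_force: [0.4, 0.9, -1.6]
grip_width: 0.679
grasp_force: 25.0
```

drive_tool([
  [0.05,[0,0,0.001],[0,0,0]],
  [0.05,[0,0,0],[0,0,0]],
])

```text
time_s: 6.68
tcp_pos: [672.1, 12.1, 34.5]
orientation: [0.702, 0.712, 0.0, 0.0]
wrist_force: [-0.5, 0.2, 1.1]
grip_width: 0.676
grasp_force: 25.0
```

drive_tool([
  [0.05,[0,0,0.0005],[0,0,0]],
  [0.085,[0,0,0],[0,0,0]],
  [0.085,[0,0,0],[0,0,0]],
  [0.085,[0,0,0],[0,0,0]],
  [0.085,[0,0,0],[0,0,0]],
])

```text
time_s: 7.1
tcp_pos: [671.7, 11.8, 33.1]
orientation: [0.703, 0.712, -0.0, 0.0]
wrist_force: [-0.1, 1.1, 0.1]
grip_width: 0.9
grasp_force: 0.0
```

drive_tool([
  [0.085,[0,0,-0.01],[0,0,0]],
  [0.085,[0,0,-0.03],[0,0,0]],
  [0.085,[0,0,-0.035],[0,0,0]],
  [0.085,[0,0,-0.035],[0,0,0]],
  [0.085,[0,0,-0.015],[0,0,0]],
])

```text
time_s: 7.52
tcp_pos: [674.2, 12.6, 164.7]
orientation: [0.702, 0.712, 0.003, 0.003]
wrist_force: [0.7, -0.2, 0.3]
grip_width: 0.979
grasp_force: 0.0
```

```bash
python3 go.py 645.3 164 150 14 5
```

```text
rows 5 shift [ 0.03078 -0.00256  0.00294] turn -0.0462
t 7.52 pos [674.2  12.6 164.7] head 0.8 tz [ 0.008  0.    -1.   ] F [ 0.7 -0.2  0.3] w 85.2 g 0.0
```

drive_tool([
  [0.087,[0.0308,-0.0026,0.002],[0,0,-0.046]],
  [0.087,[0.0308,-0.0026,0.002],[0,0,-0.046]],
  [0.087,[0.0308,-0.0026,0.002],[0,0,-0.046]],
  [0.087,[0.0308,-0.0026,0.002],[0,0,-0.046]],
  [0.087,[0.0308,-0.0026,0.002],[0,0,-0.046]],
])

```text
time_s: 7.93
tcp_pos: [642.6, 164.9, 149.1]
orientation: [0.615, 0.788, 0.0, 0.0]
wrist_force: [0.3, 0.9, 0.5]
grip_width: 1.0
grasp_force: 0.0
```

drive_tool([
  [0.087,[0,0,0],[0,0,0]],
  [0.087,[0,0,0],[0,0,0]],
])

```text
time_s: 8.1
tcp_pos: [641.7, 166.9, 149.2]
orientation: [0.614, 0.789, 0.001, -0.0]
wrist_force: [0.4, -1.0, 0.1]
grip_width: 0.996
grasp_force: 0.0
```

```bash
python3 go.py 645.3 164 32 14 1
python3 - <<'E'
from m import *
for n in ('top','side'): meas(n,dict(red=(671,13,55,62,95),lab=(671,13,55,35,62)))
E
```

```text
rows 1 shift [-0.00375  0.00281  0.11718] turn 0.0039
t 8.1 pos [641.7 166.9 149.2] head 14.2 tz [ 0.     0.001 -1.   ] F [ 0.4 -1.   0.1] w 86.7 g 0.0
top red ctr [672.1  11.7] wh [58.1 59.1] ang 21.1 zmed 73.4 med [671.4  11.4] 276
top lab ctr [657.2   8.8] wh [28.8 60.6] ang 9.8 zmed 46.7 med [646.7  12.2] 22
side red ctr [668.1  15.8] wh [59.1 59. ] ang 34.3 zmed 73.9 med [664.   19.3] 254
side lab ctr [658.4  28.9] wh [57.  26.5] ang 34.8 zmed 48.0 med [653.8  34.7] 161
```

drive_tool([
  [0.087,[-0.0035,0.0028,0.015],[0,0,0]],
  [0.087,[0,0,0.022],[0,0,0]],
  [0.087,[0,0,0.025],[0,0,0]],
  [0.087,[0,0,0.025],[0,0,0]],
  [0.087,[0,0,0.018],[0,0,0]],
])

```text
time_s: 8.62
tcp_pos: [645.7, 157.6, 39.6]
orientation: [0.617, 0.787, -0.002, -0.001]
wrist_force: [0.5, -0.3, -0.0]
grip_width: 1.003
grasp_force: 0.0
```

drive_tool([
  [0.087,[0,0,0.01],[0,0,0]],
  [0.087,[0,0,0.002],[0,0,0]],
  [0.05,[0,0,0],[0,0,0]],
  [0.05,[0,0,0],[0,0,0]],
  [0.05,[0,0,0],[0,0,0]],
])

```text
time_s: 9.03
tcp_pos: [647.6, 160.9, 32.9]
orientation: [0.616, 0.787, 0.001, 0.001]
wrist_force: [0.1, -0.5, 0.3]
grip_width: 0.855
grasp_force: 0.0
```

drive_tool([
  [0.05,[0,0,0],[0,0,0]],
  [0.05,[0,0,0],[0,0,0]],
  [0.05,[0,0,0],[0,0,0]],
  [0.05,[0,0,0],[0,0,0]],
  [0.05,[0,0,0],[0,0,0]],
])

```text
time_s: 9.45
tcp_pos: [647.4, 161.0, 32.4]
orientation: [0.616, 0.788, 0.001, 0.001]
wrist_force: [0.9, -0.7, 4.8]
grip_width: 0.677
grasp_force: 25.0
```

drive_tool([
  [0.05,[0,0,-0.015],[0,0,0]],
  [0.05,[0,0,-0.03],[0,0,0]],
  [0.05,[0,0,-0.035],[0,0,0]],
  [0.05,[0,0,-0.03],[0,0,0]],
  [0.05,[0,0,-0.015],[0,0,0]],
])

```text
time_s: 9.87
tcp_pos: [647.1, 161.5, 161.0]
orientation: [0.616, 0.788, 0.001, 0.001]
wrist_force: [0.0, -0.3, -2.2]
grip_width: 0.678
grasp_force: 25.0
```

```bash
python3 go.py 665.5 -154 160 -13 13
```

```text
rows 13 shift [-2.452e-02  7.800e-04  8.000e-05] turn 0.0362
t 9.87 pos [647.1 161.5 161. ] head 13.9 tz [ 0.004  0.001 -1.   ] F [ 0.  -0.3 -2.2] w 59.0 g 25.0
```

drive_tool([
  [0.05,[-0.0245,0.0008,0],[0,0,0.036]],
  [0.05,[-0.0245,0.0008,0],[0,0,0.036]],
  [0.05,[-0.0245,0.0008,0],[0,0,0.036]],
  [0.05,[-0.0245,0.0008,0],[0,0,0.036]],
  [0.05,[-0.0245,0.0008,0],[0,0,0.036]],
])

```text
time_s: 10.28
tcp_pos: [670.2, 39.7, 156.2]
orientation: [0.685, 0.729, -0.001, -0.001]
wrist_force: [0.3, -0.9, -2.3]
grip_width: 0.68
grasp_force: 25.0
```

drive_tool([
  [0.05,[-0.0245,0.0008,0],[0,0,0.036]],
  [0.05,[-0.0245,0.0008,0],[0,0,0.036]],
  [0.05,[-0.0245,0.0008,0],[0,0,0.036]],
  [0.05,[-0.0245,0.0008,0],[0,0,0.036]],
  [0.05,[-0.0245,0.0008,0],[0,0,0.036]],
])

```text
time_s: 10.7
tcp_pos: [672.9, -82.5, 156.1]
orientation: [0.748, 0.664, -0.001, -0.001]
wrist_force: [0.0, 0.5, -3.2]
grip_width: 0.679
grasp_force: 25.0
```

drive_tool([
  [0.05,[-0.0245,0.0008,0],[0,0,0.036]],
  [0.05,[-0.0245,0.0008,0],[0,0,0.036]],
  [0.05,[-0.0245,0.0008,0],[0,0,0.036]],
  [0.05,[0,0,0],[0,0,0]],
  [0.05,[0,0,0],[0,0,0]],
])

```text
time_s: 11.12
tcp_pos: [663.6, -157.2, 155.9]
orientation: [0.783, 0.622, -0.001, -0.001]
wrist_force: [0.1, 1.1, -3.0]
grip_width: 0.681
grasp_force: 25.0
```

```bash
python3 go.py 665.5 -154 35.5 -13 1
```

```text
rows 1 shift [0.00357 0.00107 0.12036] turn -0.002
t 11.12 pos [ 663.6 -157.2  155.9] head -13.1 tz [-0.003 -0.001 -1.   ] F [ 0.1  1.1 -3. ] w 59.2 g 25.0
```

drive_tool([
  [0.05,[0.003,0.001,0.02],[0,0,0]],
  [0.05,[0,0,0.025],[0,0,0]],
  [0.05,[0,0,0.03],[0,0,0]],
  [0.05,[0,0,0.022],[0,0,0]],
  [0.05,[0,0,0.012],[0,0,0]],
])

```text
time_s: 11.53
tcp_pos: [664.2, -149.3, 43.8]
orientation: [0.781, 0.624, -0.002, -0.003]
wrist_force: [-0.6, -0.2, -1.6]
grip_width: 0.681
grasp_force: 25.0
```

drive_tool([
  [0.05,[0,0,0.005],[0,0,0]],
  [0.05,[0,0,0],[0,0,0]],
  [0.05,[0,0,0],[0,0,0]],
])

```text
time_s: 11.78
tcp_pos: [667.7, -151.2, 43.7]
orientation: [0.782, 0.624, 0.001, 0.001]
wrist_force: [0.8, -0.2, -0.6]
grip_width: 0.675
grasp_force: 25.0
```

```bash
python3 go.py 665.5 -154 35.5 -13 1
```

```text
rows 1 shift [-0.00318 -0.00156  0.00817] turn 0.0027
t 11.78 pos [ 667.7 -151.2   43.7] head -12.8 tz [ 0.002 -0.    -1.   ] F [ 0.8 -0.2 -0.6] w 58.7 g 25.0
```

drive_tool([
  [0.05,[-0.003,-0.0015,0.004],[0,0,0]],
  [0.05,[0,0,0.002],[0,0,0]],
  [0.05,[0,0,0.001],[0,0,0]],
  [0.05,[0,0,0],[0,0,0]],
])

```text
time_s: 12.12
tcp_pos: [664.7, -154.7, 35.6]
orientation: [0.782, 0.623, 0.0, 0.0]
wrist_force: [-0.4, -0.2, -2.3]
grip_width: 0.679
grasp_force: 25.0
```

drive_tool([
  [0.05,[0,0,0.0008],[0,0,0]],
  [0.05,[0,0,0],[0,0,0]],
])

```text
time_s: 12.28
tcp_pos: [664.9, -154.5, 35.4]
orientation: [0.782, 0.623, 0.0, 0.0]
wrist_force: [-0.8, -0.8, 1.4]
grip_width: 0.678
grasp_force: 25.0
```

drive_tool([
  [0.05,[0,0,0.0008],[0,0,0]],
  [0.05,[0,0,0],[0,0,0]],
])

```text
time_s: 12.45
tcp_pos: [665.0, -154.6, 35.3]
orientation: [0.782, 0.623, 0.0, 0.0]
wrist_force: [-2.7, 0.2, 5.9]
grip_width: 0.678
grasp_force: 25.0
```

drive_tool([
  [0.085,[0,0,0],[0,0,0]],
  [0.085,[0,0,0],[0,0,0]],
  [0.085,[0,0,0],[0,0,0]],
  [0.085,[0,0,0],[0,0,0]],
  [0.085,[0,0,-0.01],[0,0,0]],
])

```text
time_s: 12.87
tcp_pos: [663.0, -154.1, 41.6]
orientation: [0.782, 0.623, -0.001, -0.002]
wrist_force: [-0.5, 0.8, -0.1]
grip_width: 0.946
grasp_force: 0.0
```

drive_tool([
  [0.085,[0,0,-0.02],[0,0,0]],
  [0.085,[0,0,-0.035],[0,0,0]],
  [0.085,[0,0,-0.035],[0,0,0]],
  [0.085,[0,0,-0.03],[0,0,0]],
  [0.04,[0,0,-0.01],[0,0,0]],
])

```text
time_s: 13.28
tcp_pos: [667.5, -154.4, 180.6]
orientation: [0.782, 0.623, 0.003, 0.003]
wrist_force: [0.2, 1.0, 1.0]
grip_width: 0.952
grasp_force: 0.0
```

```bash
python3 go.py 475.5 419.6 160 41.4 18
python3 - <<'E'
from m import *
for n in ('top','side'): meas(n,dict(red=(671,13,55,62,90),blue=(665.5,-154,55,62,90),tape=(507,449,75,25,50),green=(370,462,70,55,85)))
E
```

```text
rows 18 shift [ 0.03474 -0.0035   0.00114] turn -0.0526
t 13.28 pos [ 667.5 -154.4  180.6] head -12.9 tz [ 0.009 -0.002 -1.   ] F [0.2 1.  1. ] w 82.8 g 0.0
top red ctr [672.1  11.5] wh [58.7 60.1] ang 26.5 zmed 72.9 med [671.6  11.5] 276
top blue ctr [ 674.6 -132.1] wh [17.1 38.8] ang 47.2 zmed 73.8 med [ 678.2 -129.1] 33
top tape ctr [509.6 449. ] wh [95.6 97.1] ang 13.7 zmed 34.0 med [509.9 448.5] 312
top green ctr [328.  458.8] wh [59.6 54.8] ang 89.6 zmed 69.5 med [326.7 457.2] 275
side red ctr [668.3  15.3] wh [58.9 60.5] ang 34.3 zmed 74.2 med [665.4  18.8] 276
side blue ctr [ 662.6 -150.1] wh [57.3 60.1] ang 31.2 zmed 74.5 med [ 659.8 -144.6] 232
side tape ctr [505.9 449.2] wh [97.9 99.8] ang 13.0 zmed 34.2 med [503.8 453.9] 789
side green ctr [326.8 459.8] wh [52.2 62.1] ang 1.6 zmed 70.8 med [323.8 463.5] 672
```

drive_tool([
  [0.03,[0.0347,-0.0035,0],[0,0,-0.0526]],
  [0.03,[0.0347,-0.0035,0],[0,0,-0.0526]],
  [0.03,[0.0347,-0.0035,0],[0,0,-0.0526]],
  [0.03,[0.0347,-0.0035,0],[0,0,-0.0526]],
  [0.03,[0.0347,-0.0035,0],[0,0,-0.0526]],
])

```text
time_s: 13.8
tcp_pos: [666.7, 20.9, 171.0]
orientation: [0.693, 0.721, -0.001, -0.001]
wrist_force: [0.2, 0.2, -0.9]
grip_width: 0.517
grasp_force: 0.0
```

drive_tool([
  [0.03,[0.0347,-0.0035,0],[0,0,-0.0526]],
  [0.03,[0.0347,-0.0035,0],[0,0,-0.0526]],
  [0.03,[0.0347,-0.0035,0],[0,0,-0.0526]],
  [0.03,[0.0347,-0.0035,0],[0,0,-0.0526]],
  [0.03,[0.0347,-0.0035,0],[0,0,-0.0526]],
])

```text
time_s: 14.22
tcp_pos: [624.3, 189.4, 171.1]
orientation: [0.592, 0.806, -0.001, -0.001]
wrist_force: [0.6, 1.3, -0.2]
grip_width: 0.346
grasp_force: 0.0
```

drive_tool([
  [0.03,[0.0347,-0.0035,0],[0,0,-0.0526]],
  [0.03,[0.0347,-0.0035,0],[0,0,-0.0526]],
  [0.03,[0.0347,-0.0035,0],[0,0,-0.0526]],
  [0.03,[0.0347,-0.0035,0],[0,0,-0.0526]],
  [0.03,[0.0347,-0.0035,0],[0,0,-0.0526]],
])

```text
time_s: 14.63
tcp_pos: [539.7, 340.9, 171.2]
orientation: [0.481, 0.877, -0.001, -0.001]
wrist_force: [0.2, 0.0, -0.2]
grip_width: 0.344
grasp_force: 0.0
```

drive_tool([
  [0.03,[0.0347,-0.0035,0],[0,0,-0.0526]],
  [0.03,[0.0347,-0.0035,0],[0,0,-0.0526]],
  [0.03,[0.0347,-0.0035,0],[0,0,-0.0526]],
  [0.03,[0,0,0],[0,0,0]],
  [0.03,[0,0,0],[0,0,0]],
])

```text
time_s: 15.05
tcp_pos: [469.4, 420.8, 171.9]
orientation: [0.409, 0.912, -0.001, -0.001]
wrist_force: [0.6, -0.7, 0.1]
grip_width: 0.343
grasp_force: 0.0
```

```bash
python3 go.py 475 420 60 41.4 3
```

```text
rows 3 shift [-0.00144  0.00122  0.0373 ] turn 0.0018
t 15.05 pos [469.4 420.8 171.9] head 41.7 tz [-0.003 -0.001 -1.   ] F [ 0.6 -0.7  0.1] w 29.8 g 0.0
```

Down to z ≈ 60 first, then correct the position finely.

drive_tool([
  [0.03,[-0.004,0.0037,0.025],[0,0,0]],
  [0.03,[0,0,0.03],[0,0,0]],
  [0.03,[0,0,0.035],[0,0,0]],
  [0.03,[0,0,0.02],[0,0,0]],
  [0.03,[0,0,0],[0,0,0]],
])

```text
time_s: 15.47
tcp_pos: [476.6, 413.0, 56.7]
orientation: [0.413, 0.911, -0.005, -0.002]
wrist_force: [-0.3, -1.4, -0.1]
grip_width: 0.347
grasp_force: 0.0
```

drive_tool([
  [0.03,[0,0,0],[0,0,0]],
  [0.03,[0,0,0],[0,0,0]],
])

```text
time_s: 15.63
tcp_pos: [479.4, 418.4, 64.6]
orientation: [0.412, 0.911, 0.0, 0.0]
wrist_force: [0.3, -0.0, 1.3]
grip_width: 0.343
grasp_force: 0.0
```

```bash
python3 go.py 475 420 12 41.4 1
```

```text
rows 1 shift [ 0.00412 -0.00229  0.05257] turn -0.0021
t 15.63 pos [479.4 418.4  64.6] head 41.3 tz [ 0.001  0.001 -1.   ] F [ 0.3 -0.   1.3] w 29.8 g 0.0
```

drive_tool([
  [0.03,[0.004,-0.0023,0.005],[0,0,0]],
  [0.03,[0,0,0.012],[0,0,0]],
  [0.03,[0,0,0.015],[0,0,0]],
  [0.03,[0,0,0.012],[0,0,0]],
  [0.03,[0,0,0.007],[0,0,0]],
])

```text
time_s: 16.05
tcp_pos: [473.1, 418.7, 10.1]
orientation: [0.412, 0.911, -0.001, -0.0]
wrist_force: [0.3, 0.1, 0.0]
grip_width: 0.344
grasp_force: 0.0
```

drive_tool([
  [0.03,[0,0,0],[0,0,0]],
  [0.03,[0,0,0],[0,0,0]],
])

```text
time_s: 16.22
tcp_pos: [473.6, 419.6, 11.8]
orientation: [0.412, 0.911, -0.001, -0.0]
wrist_force: [-0.2, 0.2, -0.1]
grip_width: 0.342
grasp_force: 0.0
```

```bash
python3 go.py 475 420 12 41.4 1
```

```text
rows 1 shift [-0.00069  0.00131 -0.00019] turn -0.0007
t 16.22 pos [473.6 419.6  11.8] head 41.4 tz [-0.001 -0.001 -1.   ] F [-0.2  0.2 -0.1] w 29.7 g 0.0
```

drive_tool([
  [0.03,[0,0.001,0],[0,0,0]],
  [0.0,[0,0,0],[0,0,0]],
  [0.0,[0,0,0],[0,0,0]],
  [0.0,[0,0,0],[0,0,0]],
  [0.0,[0,0,0],[0,0,0]],
])

```text
time_s: 16.63
tcp_pos: [474.9, 420.8, 13.1]
orientation: [0.412, 0.911, 0.0, 0.0]
wrist_force: [0.4, -0.3, -0.4]
grip_width: 0.125
grasp_force: 0.0
```

drive_tool([
  [0.0,[0,0,0],[0,0,0]],
  [0.0,[0,0,0],[0,0,0]],
  [0.0,[0,0,0],[0,0,0]],
])

```text
time_s: 16.88
tcp_pos: [474.8, 420.6, 12.8]
orientation: [0.412, 0.911, -0.0, 0.0]
wrist_force: [0.2, -0.1, 0.0]
grip_width: 0.01
grasp_force: 0.0
```

```bash
python3 go.py
python3 - <<'E'
from m import *
for n in ('top','side'): meas(n,dict(tape=(507,449,75,25,42)))
E
```

```text
t 16.88 pos [474.8 420.6  12.8] head 41.4 tz [ 0. -0. -1.] F [ 0.2 -0.1  0. ] w 0.9 g 0.0
top tape ctr [533.3 438.4] wh [97.  47.3] ang 65.3 zmed 34.0 med [540.4 423.5] 126
side tape ctr [505.8 451.5] wh [97.2 94.9] ang 11.8 zmed 33.8 med [507.2 463.3] 670
```

Run:
```python
from m import *
c=bot.read_camera('side');P=cloud(c)
cv2.imwrite('pics/s2.png',cv2.convertScaleAbs(cv2.resize(c['image'][200:400,100:400],(750,500),interpolation=cv2.INTER_CUBIC),alpha=1.7))
```

```text
(no output)
```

View pics/s2.png

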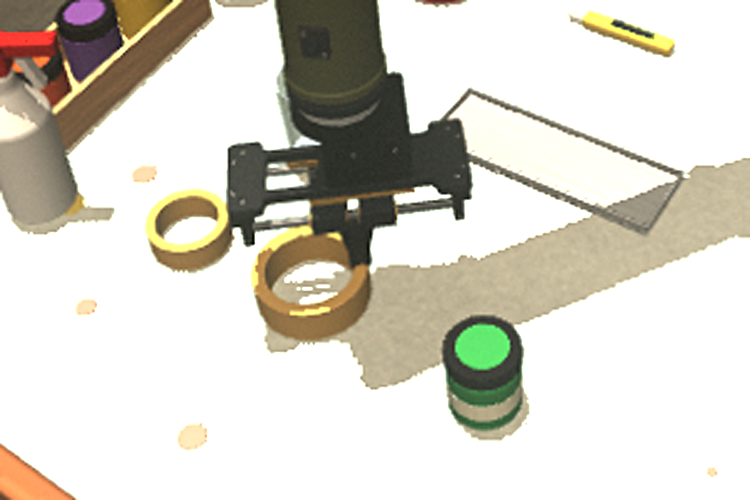

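The picture shows the fingers shut at crop (362,250), at the outer rim of the tape ring, which is centred near (312,280). The grip is empty, so I'll check where the finger tips really are.

Run:
```python
from m import *
c=bot.read_camera('side');P=cloud(c);im=c['image']
for v in range(284,312,3):
    print(v,[(u,*np.round(P[v,u]).astype(int),im[v,u].max()) for u in range(236,254,3)])
q=P[(np.hypot(P[...,0]-507,P[...,1]-450)<80)&(P[...,2]>31)&(P[...,2]<37)&(im[...,2]>im[...,0]+40)]
from scipy.optimize import least_squares
f=lambda p:np.hypot(q[:,0]-p[0],q[:,1]-p[1])-44
r=least_squares(f,[507,450],loss='soft_l1');print(r.x,len(q),np.std(f(r.x)))
```

```text
284 [(236, np.int64(460), np.int64(449), np.int64(135), np.uint8(32)), (239, np.int64(457), np.int64(444), np.int64(132), np.uint8(40)), (242, np.int64(452), np.int64(440), np.int64(131), np.uint8(53)), (245, np.int64(444), np.int64(441), np.int64(136), np.uint8(34)), (248, np.int64(438), np.int64(438), np.int64(137), np.uint8(32)), (251, np.int64(434), np.int64(434), np.int64(136), np.uint8(32))]
287 [(236, np.int64(456), np.int64(454), np.int64(134), np.uint8(30)), (239, np.int64(455), np.int64(447), np.int64(127), np.uint8(49)), (242, np.int64(450), np.int64(443), np.int64(127), np.uint8(37)), (245, np.int64(441), np.int64(444), np.int64(133), np.uint8(30)), (248, np.int64(437), np.int64(441), np.int64(132), np.uint8(31)), (251, np.int64(435), np.int64(434), np.int64(127), np.uint8(30))]
290 [(236, np.int64(457), np.int64(454), np.int64(124), np.uint8(30)), (239, np.int64(470), np.int64(432), np.int64(95), np.uint8(31)), (242, np.int64(469), np.int64(425), np.int64(89), np.uint8(31)), (245, np.int64(443), np.int64(444), np.int64(123), np.uint8(30)), (248, np.int64(438), np.int64(4
[... 2223 characters left out ...]
.int64(471), np.int64(429), np.int64(35), np.uint8(111)), (245, np.int64(467), np.int64(425), np.int64(34), np.uint8(110)), (248, np.int64(483), np.int64(399), np.int64(-4), np.uint8(179)), (251, np.int64(476), np.int64(397), np.int64(-2), np.uint8(110))]
311 [(236, np.int64(498), np.int64(422), np.int64(0), np.uint8(112)), (239, np.int64(492), np.int64(419), np.int64(1), np.uint8(110)), (242, np.int64(465), np.int64(437), np.int64(37), np.uint8(109)), (245, np.int64(461), np.int64(433), np.int64(35), np.uint8(96)), (248, np.int64(475), np.int64(408), np.int64(0), np.uint8(98)), (251, np.int64(469), np.int64(405), np.int64(1), np.uint8(110))]
[505.76090655 450.00705649] 438 3.672960972970043
```

drive_tool([
  [0.03,[0,0,0],[0,0,0]],
  [0.03,[0,0,0],[0,0,0]],
  [0.03,[0,0,0],[0,0,0]],
  [0.03,[0,0,0],[0,0,0]],
])

```text
time_s: 17.42
tcp_pos: [474.7, 420.6, 12.7]
orientation: [0.412, 0.911, -0.0, 0.0]
wrist_force: [0.5, 0.5, 0.7]
grip_width: 0.22
grasp_force: 0.0
```

drive_tool([
  [0.03,[0,0,-0.01],[0,0,0]],
  [0.03,[0,0,-0.02],[0,0,0]],
  [0.03,[0,0,-0.025],[0,0,0]],
  [0.03,[0,0,-0.015],[0,0,0]],
  [0.03,[0,0,0],[0,0,0]],
])

```text
time_s: 17.83
tcp_pos: [476.5, 423.0, 87.4]
orientation: [0.412, 0.911, 0.003, 0.002]
wrist_force: [0.1, 1.0, 0.6]
grip_width: 0.345
grasp_force: 0.0
```

```bash
python3 go.py
python3 - <<'E'
from m import *
from scipy.optimize import least_squares
for n in ('top','side'):
    c=bot.read_camera(n);P=cloud(c);im=c['image'].astype(int)
    q=P[(np.hypot(P[...,0]-507,P[...,1]-450)<80)&(P[...,2]>31)&(P[...,2]<38)&(im[...,2]>im[...,0]+25)]
    f=lambda p:np.hypot(q[:,0]-p[0],q[:,1]-p[1])-44
    r=least_squares(f,[507,450],loss='soft_l1',f_scale=3);print(n,r.x,len(q),np.std(f(r.x)))
    d=q[:,:2]-r.x;print('radii',np.percentile(np.hypot(*d.T),[3,50,97]), 'z',np.median(q[:,2]))
    if n=='side': cv2.imwrite('pics/s3.png',cv2.convertScaleAbs(cv2.resize(c['image'][220:380,120:320],(750,600),interpolation=cv2.INTER_CUBIC),alpha=1.7))
E
```

```text
t 17.83 pos [476.5 423.   87.4] head 41.4 tz [ 0.006  0.005 -1.   ] F [0.1 1.  0.6] w 30.0 g 0.0
top [509.11928869 448.39209984] 105 3.359637317539564
radii [38.29155515 44.12799993 49.26797222] z 34.37900846949583
side [505.71218497 449.78314687] 612 3.699125155550642
radii [37.7120731  44.23556021 50.29204297] z 34.74661544132795
```

View pics/s3.png

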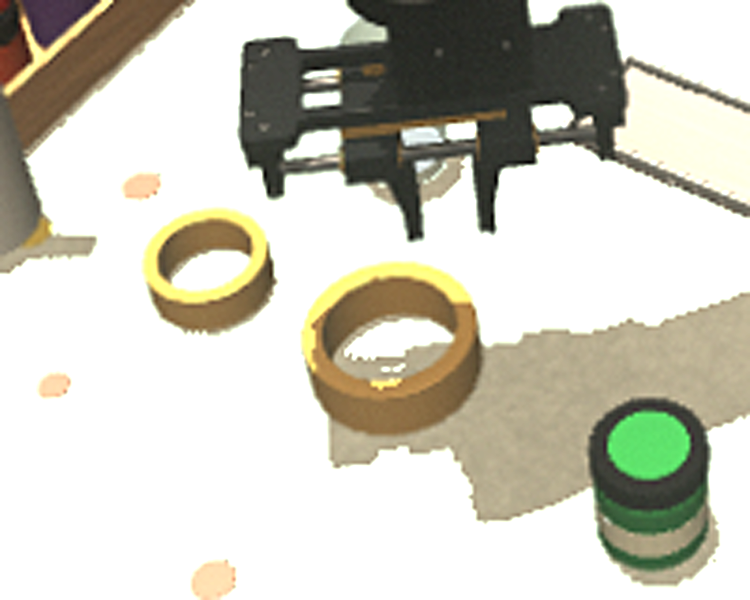

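Run:
```python
from m import *
c=bot.read_camera('side');P=cloud(c);im=c['image']
for u0,vs in ((230,range(274,285,2)),(249,range(272,284,2))):
    for v in vs: print(v,[(u,*np.round(P[v,u]).astype(int).tolist()) for u in (u0-1,u0,u0+1)])
s=bot.observe();Rc=R.from_quat(c['rotation']).as_matrix()
K=np.array([[c['fx'],0,c['cx']],[0,c['fy'],c['cy']],[0,0,1.]])
Rt=R.from_quat(s['orientation'])
for o in ([0,0,0],[0,15,0],[0,-15,0],[0,15,-23],[0,-15,-23]):
    p=s['tcp_pos']+Rt.apply(o)
    print(o,np.round(p),cv2.projectPoints(np.array([p]),cv2.Rodrigues(Rc.T)[0],-Rc.T@c['origin'],K,np.array([c['k1'],0,0,0]))[0].ravel())
```

```text
274 [(229, 483, 441, 143), (230, 480, 440, 144), (231, 481, 437, 141)]
276 [(229, 482, 442, 139), (230, 480, 441, 139), (231, 479, 440, 138)]
278 [(229, 482, 443, 134), (230, 482, 440, 131), (231, 481, 439, 130)]
280 [(229, 483, 442, 127), (230, 482, 441, 126), (231, 481, 439, 125)]
282 [(229, 483, 444, 122), (230, 481, 442, 122), (231, 481, 441, 121)]
284 [(229, 483, 445, 117), (230, 482, 443, 116), (231, 482, 440, 114)]
272 [(248, 453, 417, 144), (249, 452, 416, 143), (250, 452, 413, 141)]
274 [(248, 454, 417, 138), (249, 455, 413, 134), (250, 452, 414, 136)]
276 [(248, 455, 417, 131), (249, 453, 416, 131), (250, 451, 415, 132)]
278 [(248, 457, 416, 124), (249, 454, 415, 125), (250, 451, 416, 127)]
280 [(248, 456, 418, 120), (249, 455, 416, 118), (250, 453, 415, 119)]
282 [(248, 455, 419, 115), (249, 454, 417, 115), (250, 523, 337, 0)]
[0, 0, 0] [475. 420.  82.] [241.40278255 289.58102748]
[0, 15, 0] [486. 430.  82.] [234.14737511 290.46976   ]
[0, -15, 0] [463. 410.  82.] [248.64046964 288.69017552]
[0, 15, -23] [486. 430. 105.] [233.00199477 282.92819105]
[0, -15, -23] [463. 410. 105.] [247.7116283  281.14509047]
```

The finger tips show at z ≈ 114 while the TCP reads 82. The real tips are about 30 mm higher than reported, so the fingers shut above the tape, and x and y agree. I'll descend around the wall and touch the table gently to calibrate z.

drive_tool([
  [0.03,[0,0,0.015],[0,0,0]],
  [0.03,[0,0,0.02],[0,0,0]],
  [0.03,[0,0,0.02],[0,0,0]],
  [0.03,[0,0,0.015],[0,0,0]],
  [0.03,[0,0,0],[0,0,0]],
])

```text
time_s: 18.4
tcp_pos: [471.9, 417.6, 7.1]
orientation: [0.412, 0.911, -0.004, -0.002]
wrist_force: [-0.3, -1.2, 0.2]
grip_width: 0.351
grasp_force: 0.0
```

drive_tool([
  [0.03,[0,0,0.004],[0,0,0]],
  [0.03,[0,0,0.004],[0,0,0]],
  [0.03,[0,0,0.004],[0,0,0]],
  [0.03,[0,0,0],[0,0,0]],
])

```text
time_s: 18.73
tcp_pos: [474.8, 420.7, 0.5]
orientation: [0.412, 0.911, -0.0, 0.0]
wrist_force: [0.3, 0.1, -0.9]
grip_width: 0.341
grasp_force: 0.0
```

drive_tool([
  [0.03,[0,0,0.004],[0,0,0]],
  [0.03,[0,0,0.004],[0,0,0]],
  [0.03,[0,0,0],[0,0,0]],
  [0.03,[0,0,0],[0,0,0]],
])

```text
time_s: 19.07
tcp_pos: [474.6, 420.5, -7.5]
orientation: [0.412, 0.911, -0.0, -0.0]
wrist_force: [-0.1, 0.0, 0.8]
grip_width: 0.352
grasp_force: 0.0
```

```bash
python3 go.py 475 420 -18 41.4 1
```

```text
rows 1 shift [-6.100e-04 -4.000e-05  1.052e-02] turn -0.0007
t 19.07 pos [474.6 420.5  -7.5] head 41.4 tz [-0. -0. -1.] F [-0.1  0.   0.8] w 30.6 g 0.0
```

drive_tool([
  [0.03,[0,0,0.004],[0,0,0]],
  [0.03,[0,0,0.004],[0,0,0]],
  [0.03,[0,0,0.003],[0,0,0]],
  [0.03,[0,0,0],[0,0,0]],
])

```text
time_s: 19.4
tcp_pos: [474.3, 420.0, -19.3]
orientation: [0.412, 0.911, -0.001, -0.0]
wrist_force: [-0.2, -0.8, 0.5]
grip_width: 0.344
grasp_force: 0.0
```

drive_tool([
  [0.03,[0,0,0.002],[0,0,0]],
  [0.03,[0,0,0.002],[0,0,0]],
  [0.03,[0,0,0],[0,0,0]],
])

```text
time_s: 19.65
tcp_pos: [474.5, 420.4, -22.8]
orientation: [0.412, 0.911, -0.0, -0.0]
wrist_force: [-0.8, -0.3, -0.1]
grip_width: 0.341
grasp_force: 0.0
```

drive_tool([
  [0.03,[0,0,0.001],[0,0,0]],
  [0.03,[0,0,0.001],[0,0,0]],
  [0.03,[0,0,0],[0,0,0]],
])

```text
time_s: 19.9
tcp_pos: [474.7, 420.6, -24.5]
orientation: [0.412, 0.911, -0.0, -0.0]
wrist_force: [-0.3, -0.4, -0.7]
grip_width: 0.344
grasp_force: 0.0
```

drive_tool([
  [0.03,[0,0,0.001],[0,0,0]],
  [0.03,[0,0,0.001],[0,0,0]],
  [0.03,[0,0,0],[0,0,0]],
])

```text
time_s: 20.15
tcp_pos: [474.7, 420.5, -26.5]
orientation: [0.412, 0.911, -0.0, -0.0]
wrist_force: [0.8, 0.7, -0.1]
grip_width: 0.346
grasp_force: 0.0
```

drive_tool([
  [0.03,[0,0,0.001],[0,0,0]],
  [0.03,[0,0,0.001],[0,0,0]],
  [0.03,[0,0,0],[0,0,0]],
])

```text
time_s: 20.4
tcp_pos: [474.6, 420.5, -28.5]
orientation: [0.412, 0.911, -0.0, -0.0]
wrist_force: [0.2, 0.0, -0.3]
grip_width: 0.341
grasp_force: 0.0
```

drive_tool([
  [0.03,[0,0,0.001],[0,0,0]],
  [0.03,[0,0,0],[0,0,0]],
])

```text
time_s: 20.57
tcp_pos: [474.6, 420.6, -29.5]
orientation: [0.412, 0.911, -0.0, -0.0]
wrist_force: [0.0, 0.4, -0.2]
grip_width: 0.343
grasp_force: 0.0
```

drive_tool([
  [0.03,[0,0,0.001],[0,0,0]],
  [0.03,[0,0,0],[0,0,0]],
])

```text
time_s: 20.73
tcp_pos: [474.7, 420.6, -30.5]
orientation: [0.412, 0.911, -0.0, -0.0]
wrist_force: [-0.1, -0.4, -0.6]
grip_width: 0.345
grasp_force: 0.0
```

drive_tool([
  [0.03,[0,0,0.001],[0,0,0]],
  [0.03,[0,0,0],[0,0,0]],
])

```text
time_s: 20.9
tcp_pos: [474.8, 420.6, -30.7]
orientation: [0.412, 0.911, -0.0, 0.0]
wrist_force: [-1.8, -2.4, 4.1]
grip_width: 0.345
grasp_force: 2.2
```

drive_tool([
  [0.03,[0,0,0.001],[0,0,0]],
  [0.03,[0,0,0],[0,0,0]],
])

```text
time_s: 21.07
tcp_pos: [474.8, 420.6, -30.7]
orientation: [0.412, 0.911, -0.0, 0.0]
wrist_force: [-2.2, -3.1, 10.0]
grip_width: 0.346
grasp_force: 5.3
```

drive_tool([
  [0.03,[0,0,0.001],[0,0,0]],
  [0.03,[0,0,0],[0,0,0]],
])

```text
time_s: 21.23
tcp_pos: [474.8, 420.6, -30.8]
orientation: [0.412, 0.911, -0.001, 0.001]
wrist_force: [-5.0, -4.7, 16.2]
grip_width: 0.342
grasp_force: 8.2
```

The tips touch the table at reported z = −30.7, so true z = reported + 30.7. I'll raise 15 mm and grip.

drive_tool([
  [0.03,[0,0,-0.008],[0,0,0]],
  [0.03,[0,0,-0.007],[0,0,0]],
  [0.0,[0,0,0],[0,0,0]],
  [0.0,[0,0,0],[0,0,0]],
  [0.0,[0,0,0],[0,0,0]],
], squeeze=20)

```text
time_s: 21.65
tcp_pos: [474.6, 420.4, -18.7]
orientation: [0.412, 0.911, -0.0, -0.0]
wrist_force: [-0.9, -0.4, 0.3]
grip_width: 0.197
grasp_force: 0.0
```

drive_tool([
  [0.0,[0,0,0],[0,0,0]],
  [0.0,[0,0,0],[0,0,0]],
  [0.0,[0,0,0],[0,0,0]],
])

```text
time_s: 21.9
tcp_pos: [474.6, 420.4, -18.8]
orientation: [0.412, 0.911, -0.0, -0.0]
wrist_force: [0.2, -1.0, 0.2]
grip_width: 0.153
grasp_force: 19.2
```

```bash
python3 go.py
```

```text
t 21.9 pos [474.6 420.4 -18.8] head 41.4 tz [-0.001 -0.    -1.   ] F [ 0.2 -1.   0.2] w 13.3 g 19.2
```

drive_tool([
  [0.0,[0,0,-0.012],[0,0,0]],
  [0.0,[0,0,-0.025],[0,0,0]],
  [0.0,[0,0,-0.03],[0,0,0]],
  [0.0,[0,0,-0.03],[0,0,0]],
  [0.0,[0,0,-0.03],[0,0,0]],
])

```text
time_s: 22.32
tcp_pos: [474.1, 420.6, 110.4]
orientation: [0.412, 0.911, -0.0, -0.0]
wrist_force: [1.1, -0.4, -1.4]
grip_width: 0.151
grasp_force: 19.2
```

drive_tool([
  [0.0,[0,0,-0.02],[0,0,0]],
  [0.0,[0,0,-0.01],[0,0,0]],
  [0.0,[0,0,0],[0,0,0]],
  [0.0,[0,0,0],[0,0,0]],
])

```text
time_s: 22.65
tcp_pos: [474.5, 420.3, 138.3]
orientation: [0.412, 0.911, -0.0, 0.0]
wrist_force: [-0.4, -1.2, -1.3]
grip_width: 0.151
grasp_force: 19.2
```

```bash
python3 - <<'E'
from m import *
from scipy.optimize import least_squares
for n in ('side',):
    c=bot.read_camera(n);P=cloud(c);im=c['image'].astype(int)
    m=(np.hypot(P[...,0]-507,P[...,1]-450)<80)&(P[...,2]>120)&(P[...,2]<220)&(im[...,2]>im[...,0]+25)
    q=P[m];print(len(q),np.percentile(q,[2,50,98],axis=0).round(1))
    t=q[q[:,2]>np.percentile(q[:,2],97)-5]
    f=lambda p:np.hypot(t[:,0]-p[0],t[:,1]-p[1])-44
    r=least_squares(f,[507,450],loss='soft_l1',f_scale=3);print(n,r.x,len(t),np.std(f(r.x)))
E
python3 go.py 485.9 -427.4 130 -41.3 28
```

```text
1306 [[456.8 410.5 158.6]
 [488.6 467.6 182.6]
 [547.7 498.1 193.8]]
side [504.5179553 449.8602283] 526 3.6946071923997525
rows 28 shift [-0.03305 -0.00041  0.00026] turn 0.0515
t 22.7 pos [474.1 419.8 137.2] head 41.4 tz [-0.002 -0.002 -1.   ] F [-0.3  0.2 -1.1] w 13.1 g 19.2
```

drive_tool([
  [0.0,[-0.033,-0.0004,0],[0,0,0.0515]],
  [0.0,[-0.033,-0.0004,0],[0,0,0.0515]],
  [0.0,[-0.033,-0.0004,0],[0,0,0.0515]],
  [0.0,[-0.033,-0.0004,0],[0,0,0.0515]],
  [0.0,[-0.033,-0.0004,0],[0,0,0.0515]],
])

```text
time_s: 23.12
tcp_pos: [568.3, 283.3, 136.2]
orientation: [0.526, 0.85, -0.002, -0.001]
wrist_force: [0.6, -0.2, -1.3]
grip_width: 0.155
grasp_force: 20.1
```

drive_tool([
  [0.0,[-0.033,-0.0004,0],[0,0,0.0515]],
  [0.0,[-0.033,-0.0004,0],[0,0,0.0515]],
  [0.0,[-0.033,-0.0004,0],[0,0,0.0515]],
  [0.0,[-0.033,-0.0004,0],[0,0,0.0515]],
  [0.0,[-0.033,-0.0004,0],[0,0,0.0515]],
])

```text
time_s: 23.53
tcp_pos: [624.0, 128.7, 136.1]
orientation: [0.631, 0.776, -0.001, -0.001]
wrist_force: [0.2, 0.2, -1.2]
grip_width: 0.15
grasp_force: 20.1
```

drive_tool([
  [0.0,[-0.033,-0.0004,0],[0,0,0.0515]],
  [0.0,[-0.033,-0.0004,0],[0,0,0.0515]],
  [0.0,[-0.033,-0.0004,0],[0,0,0.0515]],
  [0.0,[-0.033,-0.0004,0],[0,0,0.0515]],
  [0.0,[-0.033,-0.0004,0],[0,0,0.0515]],
])

```text
time_s: 23.95
tcp_pos: [638.6, -34.9, 136.0]
orientation: [0.726, 0.688, -0.001, -0.002]
wrist_force: [0.2, -0.4, -0.8]
grip_width: 0.151
grasp_force: 20.1
```

drive_tool([
  [0.0,[-0.033,-0.0004,0],[0,0,0.0515]],
  [0.0,[-0.033,-0.0004,0],[0,0,0.0515]],
  [0.0,[-0.033,-0.0004,0],[0,0,0.0515]],
  [0.0,[-0.033,-0.0004,0],[0,0,0.0515]],
  [0.0,[-0.033,-0.0004,0],[0,0,0.0515]],
])

```text
time_s: 24.37
tcp_pos: [611.0, -196.7, 136.0]
orientation: [0.808, 0.589, -0.001, -0.002]
wrist_force: [0.7, -0.8, -0.9]
grip_width: 0.153
grasp_force: 20.1
```

drive_tool([
  [0.0,[-0.033,-0.0004,0],[0,0,0.0515]],
  [0.0,[-0.033,-0.0004,0],[0,0,0.0515]],
  [0.0,[-0.033,-0.0004,0],[0,0,0.0515]],
  [0.0,[-0.033,-0.0004,0],[0,0,0.0515]],
  [0.0,[-0.033,-0.0004,0],[0,0,0.0515]],
])

```text
time_s: 24.78
tcp_pos: [543.1, -346.3, 136.0]
orientation: [0.877, 0.481, -0.001, -0.002]
wrist_force: [0.6, -0.6, -0.7]
grip_width: 0.152
grasp_force: 20.1
```

drive_tool([
  [0.0,[-0.033,-0.0004,0],[0,0,0.0515]],
  [0.0,[-0.033,-0.0004,0],[0,0,0.0515]],
  [0.0,[-0.033,-0.0004,0],[0,0,0.0515]],
  [0.0,[0,0,0],[0,0,0]],
  [0.0,[0,0,0],[0,0,0]],
])

```text
time_s: 25.2
tcp_pos: [483.1, -427.8, 136.0]
orientation: [0.912, 0.41, -0.002, -0.002]
wrist_force: [0.1, 0.9, -1.4]
grip_width: 0.154
grasp_force: 20.1
```

```bash
python3 go.py 486.4 -427.7 62 -41.3 3
```

```text
rows 3 shift [0.00076 0.00081 0.02467] turn -0.0018
t 25.2 pos [ 483.1 -427.8  136. ] head -41.6 tz [-0.004  0.002 -1.   ] F [ 0.1  0.9 -1.4] w 13.4 g 20.1
```

drive_tool([
  [0.0,[0.0023,0.0024,0.012],[0,0,0]],
  [0.0,[0,0,0.02],[0,0,0]],
  [0.0,[0,0,0.018],[0,0,0]],
  [0.0,[0,0,0.01],[0,0,0]],
  [0.0,[0,0,0],[0,0,0]],
])

```text
time_s: 25.62
tcp_pos: [489.3, -421.8, 74.2]
orientation: [0.91, 0.414, -0.001, -0.003]
wrist_force: [-0.7, -0.0, -1.2]
grip_width: 0.15
grasp_force: 20.1
```

drive_tool([
  [0.0,[0,0,0],[0,0,0]],
  [0.0,[0,0,0],[0,0,0]],
])

```text
time_s: 25.78
tcp_pos: [491.3, -425.0, 79.4]
orientation: [0.911, 0.413, 0.0, 0.0]
wrist_force: [0.4, 0.3, -0.6]
grip_width: 0.149
grasp_force: 20.1
```

```bash
python3 go.py 486.4 -427.7 10 -41.3 1;python3 - <<'E'
from m import *
from scipy.optimize import least_squares
for n in ('top','side'):
    c=bot.read_camera(n);P=cloud(c);im=c['image'].astype(int)
    m=(np.hypot(P[...,0]-519,P[...,1]+456)<80)&(P[...,2]>85)&(P[...,2]<140)&(im[...,2]>im[...,0]+25)
    q=P[m];print(len(q))
    if len(q)<20: continue
    print(np.percentile(q,[2,50,98],axis=0).round(1))
    t=q[q[:,2]>np.percentile(q[:,2],97)-6]
    f=lambda p:np.hypot(t[:,0]-p[0],t[:,1]-p[1])-44
    r=least_squares(f,[519,-456],loss='soft_l1',f_scale=3);print(n,r.x,len(t),np.std(f(r.x)))
    if n=='side':cv2.imwrite('pics/s4.png',cv2.convertScaleAbs(cv2.resize(c['image'][40:200,320:520],(750,600),interpolation=cv2.INTER_CUBIC),alpha=1.7))
E
```

```text
rows 1 shift [-0.00525 -0.00195  0.0694 ] turn 0.0017
t 25.78 pos [ 491.3 -425.    79.4] head -41.2 tz [ 0.001 -0.001 -1.   ] F [ 0.4  0.3 -0.6] w 13.0 g 20.1
149
[[ 516.6 -489.   119.8]
 [ 554.6 -423.9  131.7]
 [ 574.6 -403.8  136.5]]
top [ 524.53739928 -452.4540266 ] 108 3.4475561472418805
351
[[ 473.6 -490.8  100.4]
 [ 535.2 -418.3  121.5]
 [ 568.3 -401.7  136.3]]
side [ 523.20039618 -450.79820444] 101 4.635731484251251
```

View pics/s4.png

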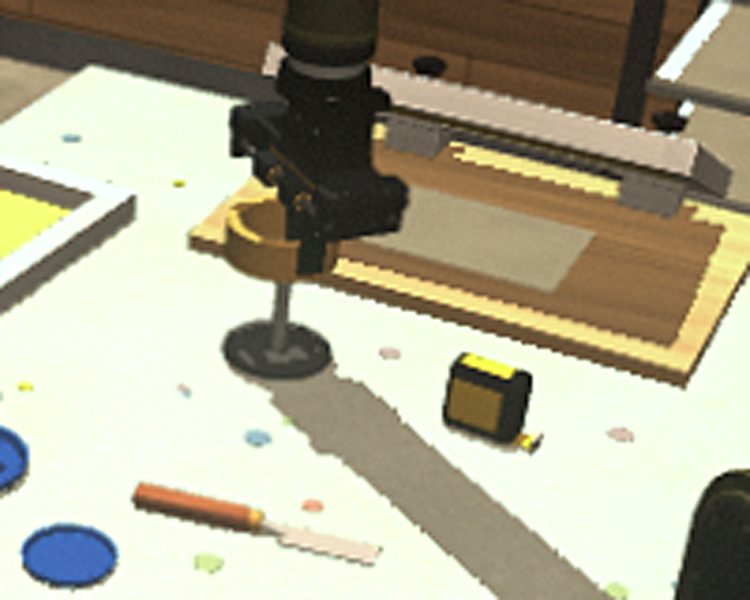

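The picture shows the tape ring held level at (280,235), above the post and base at (278,345). It needs about 5 mm of shift and then a straight descent.

drive_tool([
  [0.0,[-0.0055,-0.002,0],[0,0,0]],
  [0.0,[0,0,0.01],[0,0,0]],
  [0.0,[0,0,0.015],[0,0,0]],
  [0.0,[0,0,0.015],[0,0,0]],
  [0.0,[0,0,0.01],[0,0,0]],
])

```text
time_s: 26.3
tcp_pos: [484.0, -428.0, 27.0]
orientation: [0.911, 0.412, -0.001, -0.001]
wrist_force: [-0.5, -0.3, -1.1]
grip_width: 0.151
grasp_force: 20.1
```

drive_tool([
  [0.0,[0,0,0.01],[0,0,0]],
  [0.0,[0,0,0.01],[0,0,0]],
  [0.0,[0,0,0.006],[0,0,0]],
  [0.0,[0,0,0.004],[0,0,0]],
  [0.0,[0,0,0],[0,0,0]],
])

```text
time_s: 26.72
tcp_pos: [484.7, -427.7, -2.2]
orientation: [0.911, 0.413, -0.0, -0.001]
wrist_force: [-1.0, 0.1, -1.4]
grip_width: 0.149
grasp_force: 20.1
```

```bash
python3 go.py 486.4 -427.7 -10.7 -41.3 1
```

```text
rows 1 shift [0.00112 0.00124 0.00849] turn 0.0008
t 26.72 pos [ 484.7 -427.7   -2.2] head -41.3 tz [-0.001  0.001 -1.   ] F [-1.   0.1 -1.4] w 13.0 g 20.1
```

drive_tool([
  [0.0,[0.001,0.001,0.003],[0,0,0]],
  [0.0,[0,0,0.003],[0,0,0]],
  [0.0,[0,0,0],[0,0,0]],
  [0.0,[0,0,0],[0,0,0]],
])

```text
time_s: 27.05
tcp_pos: [486.7, -428.0, -7.1]
orientation: [0.911, 0.413, 0.0, 0.0]
wrist_force: [0.2, 0.4, -1.0]
grip_width: 0.149
grasp_force: 20.1
```

drive_tool([
  [0.0,[0,0,0.001],[0,0,0]],
  [0.0,[0,0,0],[0,0,0]],
])

```text
time_s: 27.22
tcp_pos: [486.6, -428.1, -8.1]
orientation: [0.911, 0.413, -0.0, 0.0]
wrist_force: [0.1, 0.5, -1.3]
grip_width: 0.15
grasp_force: 20.1
```

drive_tool([
  [0.0,[0,0,0.001],[0,0,0]],
  [0.0,[0,0,0],[0,0,0]],
])

```text
time_s: 27.38
tcp_pos: [486.5, -428.0, -9.3]
orientation: [0.911, 0.413, -0.0, 0.0]
wrist_force: [0.1, 0.1, -1.3]
grip_width: 0.148
grasp_force: 20.1
```

drive_tool([
  [0.0,[0,0,0.001],[0,0,0]],
  [0.0,[0,0,0],[0,0,0]],
])

```text
time_s: 27.55
tcp_pos: [486.5, -427.9, -10.4]
orientation: [0.911, 0.413, -0.0, -0.0]
wrist_force: [0.3, 0.2, -0.9]
grip_width: 0.147
grasp_force: 20.1
```

drive_tool([
  [0.0,[0,0,0.001],[0,0,0]],
  [0.0,[0,0,0],[0,0,0]],
])

```text
time_s: 27.72
tcp_pos: [486.6, -428.1, -10.8]
orientation: [0.911, 0.413, -0.0, 0.0]
wrist_force: [-1.2, 1.2, 1.3]
grip_width: 0.15
grasp_force: 20.1
```

drive_tool([
  [0.025,[0,0,0],[0,0,0]],
  [0.025,[0,0,0],[0,0,0]],
  [0.025,[0,0,0],[0,0,0]],
  [0.025,[0,0,0],[0,0,0]],
])

```text
time_s: 28.05
tcp_pos: [486.7, -428.1, -11.3]
orientation: [0.911, 0.413, 0.0, 0.0]
wrist_force: [-0.1, -0.2, -0.3]
grip_width: 0.277
grasp_force: 0.0
```

drive_tool([
  [0.025,[0,0,-0.008],[0,0,0]],
  [0.025,[0,0,-0.015],[0,0,0]],
  [0.025,[0,0,-0.02],[0,0,0]],
  [0.025,[0,0,-0.025],[0,0,0]],
  [0.025,[0,0,-0.025],[0,0,0]],
])

```text
time_s: 28.47
tcp_pos: [486.3, -427.8, 82.9]
orientation: [0.911, 0.413, -0.0, -0.0]
wrist_force: [0.6, -0.6, -0.1]
grip_width: 0.284
grasp_force: 0.0
```

```bash
python3 go.py 441 -194.5 40 10 20;python3 - <<'E'
from m import *
for n in ('top','side'): meas(n,dict(tape=(519,-456.5,75,37,49),knife=(430,-196,120,9,20)))
E
```

```text
rows 20 shift [ 0.01086 -0.00575  0.00215] turn -0.0447
t 28.47 pos [ 486.3 -427.8   82.9] head -41.3 tz [-0.  0. -1.] F [ 0.6 -0.6 -0.1] w 24.7 g 0.0
top tape ctr [ 536.9 -436. ] wh [47.6 96.2] ang 55.4 zmed 42.0 med [ 545.1 -420.7] 133
top knife ctr [ 466.9 -187.5] wh [107.8  20.5] ang 10.2 zmed 13.8 med [ 468.6 -187.3] 156
side tape ctr [ 516.4 -453.8] wh [ 99.6 100. ] ang 58.0 zmed 42.3 med [ 513.5 -448.7] 211
side knife ctr [ 471.  -174.2] wh [142.6  85.2] ang 40.1 zmed 14.4 med [ 464.1 -186.4] 190
```

```bash
python3 go.py 438.7 -193.5 40 -80 12; python3 -c "
from h import *
print(np.round(bot.observe()['joints'],2))"
```

```text
rows 12 shift [ 0.00664 -0.01947  0.00398] turn 0.0563
t 28.57 pos [ 489.7 -430.3   87.8] head -41.3 tz [ 0.007 -0.006 -1.   ] F [ 0.5 -0.1  0.7] w 25.3 g 0.0
[ 0.92  0.4  -0.3   1.57  0.13  1.18 -0.13]
```

drive_tool([
  [0.04,[0.0066,-0.0195,0],[0,0,0.0563]],
  [0.04,[0.0066,-0.0195,0],[0,0,0.0563]],
  [0.04,[0.0066,-0.0195,0],[0,0,0.0563]],
  [0.04,[0.0066,-0.0195,0],[0,0,0.0563]],
  [0.04,[0.0066,-0.0195,0],[0,0,0.0563]],
])

```text
time_s: 28.98
tcp_pos: [444.6, -333.2, 81.6]
orientation: [0.96, 0.279, -0.0, -0.0]
wrist_force: [0.4, 0.2, 0.0]
grip_width: 0.453
grasp_force: 0.0
```

drive_tool([
  [0.04,[0.0066,-0.0195,0.003],[0,0,0.0563]],
  [0.04,[0.0066,-0.0195,0.003],[0,0,0.0563]],
  [0.04,[0.0066,-0.0195,0.003],[0,0,0.0563]],
  [0.04,[0.0066,-0.0195,0.003],[0,0,0.0563]],
  [0.04,[0.0066,-0.0195,0.003],[0,0,0.0563]],
])

```text
time_s: 29.4
tcp_pos: [431.6, -231.3, 66.7]
orientation: [0.99, 0.142, -0.0, 0.0]
wrist_force: [0.2, 1.0, -0.3]
grip_width: 0.46
grasp_force: 0.0
```

drive_tool([
  [0.04,[0.0066,-0.0195,0.01],[0,0,0.0563]],
  [0.04,[0.0066,-0.0195,0.01],[0,0,0.0563]],
  [0.04,[0,0,0],[0,0,0]],
  [0.04,[0,0,0],[0,0,0]],
])

```text
time_s: 29.73
tcp_pos: [434.6, -190.1, 46.4]
orientation: [0.996, 0.089, -0.0, -0.0]
wrist_force: [0.2, -0.2, -0.2]
grip_width: 0.462
grasp_force: 0.0
```

```bash
python3 go.py 438.7 -193.5 -27.7 -80 1; python3 -c "
from h import *
print(np.round(bot.observe()['joints'],2))"
```

```text
rows 1 shift [0.00341 0.00412 0.07413] turn 0.0038
t 29.73 pos [ 434.6 -190.1   46.4] head -79.8 tz [-0.001  0.    -1.   ] F [ 0.2 -0.2 -0.2] w 40.2 g 0.0
[ 0.72  0.1  -0.38  2.03  0.04  1.02 -1.07]
```

drive_tool([
  [0.04,[0.0034,0.0041,0.005],[0,0,0]],
  [0.04,[0,0,0.015],[0,0,0]],
  [0.04,[0,0,0.015],[0,0,0]],
  [0.04,[0,0,0.01],[0,0,0]],
  [0.04,[0,0,0.005],[0,0,0]],
])

```text
time_s: 30.15
tcp_pos: [438.2, -195.5, -4.6]
orientation: [0.996, 0.087, -0.001, -0.0]
wrist_force: [-0.1, -0.5, -0.1]
grip_width: 0.457
grasp_force: 0.0
```

drive_tool([
  [0.04,[0,0,0],[0,0,0]],
  [0.04,[0,0,0],[0,0,0]],
])

```text
time_s: 30.32
tcp_pos: [439.2, -195.1, -3.2]
orientation: [0.996, 0.087, 0.0, -0.0]
wrist_force: [-0.2, -0.2, -0.1]
grip_width: 0.459
grasp_force: 0.0
```

```bash
python3 go.py 438.7 -193.5 -27.7 -80 1
```

```text
rows 1 shift [-0.00019 -0.00166  0.02454] turn -0.0001
t 30.32 pos [ 439.2 -195.1   -3.2] head -80.0 tz [ 0.  0. -1.] F [-0.2 -0.2 -0.1] w 39.9 g 0.0
```

drive_tool([
  [0.04,[0,-0.0015,0.008],[0,0,0]],
  [0.04,[0,0,0.008],[0,0,0]],
  [0.04,[0,0,0.005],[0,0,0]],
  [0.04,[0,0,0.003],[0,0,0]],
  [0.04,[0,0,0],[0,0,0]],
])

```text
time_s: 30.73
tcp_pos: [438.0, -192.8, -28.2]
orientation: [0.996, 0.088, -0.001, -0.0]
wrist_force: [0.3, 0.5, 0.5]
grip_width: 0.459
grasp_force: 0.0
```

drive_tool([
  [0.0,[0,0,0],[0,0,0]],
  [0.0,[0,0,0],[0,0,0]],
  [0.0,[0,0,0],[0,0,0]],
  [0.0,[0,0,0],[0,0,0]],
  [0.0,[0,0,0],[0,0,0]],
], squeeze=30)

```text
time_s: 31.15
tcp_pos: [439.0, -193.3, -27.0]
orientation: [0.996, 0.087, 0.0, 0.0]
wrist_force: [0.1, 0.2, 0.3]
grip_width: 0.229
grasp_force: 30.0
```

drive_tool([
  [0.0,[0,0,0],[0,0,0]],
  [0.0,[0,0,0],[0,0,0]],
])

```text
time_s: 31.32
tcp_pos: [439.0, -193.3, -27.0]
orientation: [0.996, 0.087, 0.0, 0.0]
wrist_force: [0.5, 0.6, 1.6]
grip_width: 0.227
grasp_force: 30.0
```

drive_tool([
  [0.0,[0,0,-0.01],[0,0,0]],
  [0.0,[0,0,-0.02],[0,0,0]],
  [0.0,[0,0,-0.025],[0,0,0]],
  [0.0,[0,0,-0.025],[0,0,0]],
  [0.0,[0,0,-0.02],[0,0,0]],
])

```text
time_s: 31.73
tcp_pos: [439.1, -193.1, 75.0]
orientation: [0.996, 0.088, 0.001, 0.0]
wrist_force: [-0.5, -0.5, -1.2]
grip_width: 0.228
grasp_force: 30.0
```

```bash
python3 go.py 520 0 72 -84 9
```

```text
rows 9 shift [ 0.01198 -0.01995  0.00033] turn 0.0078
t 31.73 pos [ 439.1 -193.1   75. ] head -80.0 tz [ 0.001 -0.001 -1.   ] F [-0.5 -0.5 -1.2] w 19.9 g 30.0
```

drive_tool([
  [0.0,[0.012,-0.02,0],[0,0,0.008]],
  [0.0,[0.012,-0.02,0],[0,0,0.008]],
  [0.0,[0.012,-0.02,0],[0,0,0.008]],
  [0.0,[0.012,-0.02,0],[0,0,0.008]],
  [0.0,[0.012,-0.02,0],[0,0,0.008]],
])

```text
time_s: 32.15
tcp_pos: [482.3, -83.8, 73.4]
orientation: [0.998, 0.067, 0.0, 0.0]
wrist_force: [0.5, -0.3, 0.1]
grip_width: 0.23
grasp_force: 30.0
```

drive_tool([
  [0.0,[0.012,-0.02,0],[0,0,0.008]],
  [0.0,[0.012,-0.02,0],[0,0,0.008]],
  [0.0,[0.012,-0.02,0],[0,0,0.008]],
  [0.0,[0.006,-0.02,0],[0,0,0.008]],
])

```text
time_s: 32.48
tcp_pos: [515.0, 1.1, 73.4]
orientation: [0.999, 0.051, 0.001, -0.0]
wrist_force: [0.4, 0.0, -1.0]
grip_width: 0.229
grasp_force: 30.0
```

```bash
python3 go.py 434.3 202 70 -88.35 9;  python3 -c "
from m import *
meas('top',dict(tray=(414,202,130,6,20)))
c=bot.read_camera('top')
for d in bot.regions_of('knife_tray','top'):
    q=cloud(c)[d['region']];q=q[~np.isnan(q[:,0])];print(d['conf'],cv2.minAreaRect(q[:,:2].astype(np.float32)))
for n in('top','side'):print([np.round(d['position']) for d in bot.pinpoint('knife_tray',n)])
print(np.round(bot.observe()['joints'],2))"
```

```text
rows 9 shift [-0.00738 -0.0229   0.00038] turn 0.0082
t 32.48 pos [515.    1.1  73.4] head -84.1 tz [ 0.001  0.    -1.   ] F [ 0.4  0.  -1. ] w 19.9 g 30.0
top tray ctr [420.3 174.5] wh [243.4 186.9] ang 5.9 zmed 9.1 med [412.8 202.8] 279
0.89 ((417.287841796875, 199.9990692138672), (239.12600708007812, 83.12448120117188), 1.3482314348220825)
0.73 ((674.5643310546875, 13.861656188964844), (66.12681579589844, 58.578086853027344), 28.255624771118164)
[array([417., 201.,  -1.])]
[array([412., 202.,  -3.])]
[ 0.46  0.16 -0.55  1.91  0.1   1.09 -1.6 ]
```

drive_tool([
  [0.0,[-0.0073,-0.0229,0],[0,0,0.008]],
  [0.0,[-0.0073,-0.0229,0],[0,0,0.008]],
  [0.0,[-0.0073,-0.0229,0],[0,0,0.008]],
  [0.0,[-0.0073,-0.0229,0],[0,0,0.008]],
  [0.0,[-0.0073,-0.0229,0],[0,0,0.008]],
])

```text
time_s: 33.15
tcp_pos: [467.2, 109.7, 72.8]
orientation: [1.0, 0.03, -0.0, 0.001]
wrist_force: [0.3, -0.3, -0.4]
grip_width: 0.223
grasp_force: 30.0
```

drive_tool([
  [0.0,[-0.0073,-0.0229,0],[0,0,0.008]],
  [0.0,[-0.0073,-0.0229,0],[0,0,0.008]],
  [0.0,[-0.0073,-0.0229,0],[0,0,0.008]],
  [0.0,[-0.0073,-0.0229,0],[0,0,0.008]],
  [0.0,[0,0,0],[0,0,0]],
])

```text
time_s: 33.57
tcp_pos: [432.1, 204.3, 73.2]
orientation: [1.0, 0.018, 0.0, -0.001]
wrist_force: [0.1, -0.2, -0.5]
grip_width: 0.226
grasp_force: 30.0
```

drive_tool([
  [0.0,[0,0,0.01],[0,0,0]],
  [0.0,[0,0,0.015],[0,0,0]],
  [0.0,[0,0,0.01],[0,0,0]],
  [0.0,[0,0,0],[0,0,0]],
  [0.0,[0,0,0],[0,0,0]],
])

```text
time_s: 33.98
tcp_pos: [433.4, 199.1, 36.8]
orientation: [1.0, 0.015, -0.001, 0.0]
wrist_force: [-0.8, 0.6, -0.8]
grip_width: 0.225
grasp_force: 30.0
```

```bash
python3 go.py 435.5 201.5 -24 -88.5 1;  python3 -c "
from m import *
c=bot.read_camera('side');cv2.imwrite('pics/s5.png',cv2.convertScaleAbs(cv2.resize(c['image'][160:320,230:430],(750,600),interpolation=cv2.INTER_CUBIC),alpha=1.7))"
```

```text
rows 1 shift [ 0.00213 -0.00233  0.06078] turn 0.003
t 33.98 pos [433.4 199.1  36.8] head -88.3 tz [-0.002 -0.001 -1.   ] F [-0.8  0.6 -0.8] w 19.6 g 30.0
```

View pics/s5.png

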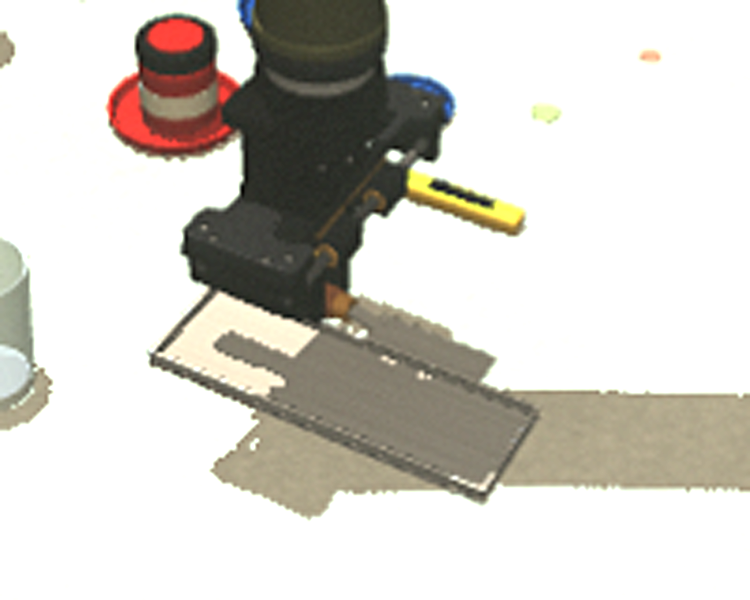

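The knife is held parallel to the tray, with its handle end at (335,300) and its shadow inside the tray. I'll lower it.

drive_tool([
  [0.0,[0.002,-0.0023,0.008],[0,0,0.003]],
  [0.0,[0,0,0.015],[0,0,0]],
  [0.0,[0,0,0.015],[0,0,0]],
  [0.0,[0,0,0.01],[0,0,0]],
  [0.0,[0,0,0.005],[0,0,0]],
])

```text
time_s: 34.45
tcp_pos: [435.2, 202.6, -16.6]
orientation: [1.0, 0.014, -0.001, 0.0]
wrist_force: [0.0, 0.6, -1.4]
grip_width: 0.23
grasp_force: 30.0
```

drive_tool([
  [0.0,[0,0,0.002],[0,0,0]],
  [0.0,[0,0,0],[0,0,0]],
  [0.0,[0,0,0],[0,0,0]],
])

```text
time_s: 34.7
tcp_pos: [436.3, 203.2, -16.8]
orientation: [1.0, 0.014, 0.0, -0.0]
wrist_force: [0.6, 0.1, -1.5]
grip_width: 0.221
grasp_force: 30.0
```

```bash
python3 go.py 435.5 201.5 -24 -88.5 1
```

```text
rows 1 shift [-0.00087  0.00173  0.00722] turn 0.0019
t 34.7 pos [436.3 203.2 -16.8] head -88.4 tz [ 0.001  0.    -1.   ] F [ 0.6  0.1 -1.5] w 19.2 g 30.0
```

drive_tool([
  [0.0,[-0.001,0.0015,0.003],[0,0,0]],
  [0.0,[0,0,0.002],[0,0,0]],
  [0.0,[0,0,0],[0,0,0]],
])

```text
time_s: 34.95
tcp_pos: [434.7, 201.1, -22.4]
orientation: [1.0, 0.014, -0.0, 0.0]
wrist_force: [-0.8, -1.0, -1.1]
grip_width: 0.226
grasp_force: 30.0
```

drive_tool([
  [0.0,[0,0,0.001],[0,0,0]],
  [0.0,[0,0,0],[0,0,0]],
])

```text
time_s: 35.12
tcp_pos: [434.8, 201.4, -23.3]
orientation: [1.0, 0.014, 0.0, 0.0]
wrist_force: [0.0, 0.1, -1.7]
grip_width: 0.227
grasp_force: 30.0
```

drive_tool([
  [0.0,[0,0,0.001],[0,0,0]],
  [0.0,[0,0,0],[0,0,0]],
])

```text
time_s: 35.28
tcp_pos: [435.0, 201.5, -24.0]
orientation: [1.0, 0.014, 0.0, 0.0]
wrist_force: [-0.8, 0.0, 2.6]
grip_width: 0.224
grasp_force: 30.0
```

Contact. Now release with a narrow opening, then lift clear.

drive_tool([
  [0.03,[0,0,0],[0,0,0]],
  [0.03,[0,0,0],[0,0,0]],
  [0.03,[0,0,0],[0,0,0]],
  [0.03,[0,0,0],[0,0,0]],
])

```text
time_s: 35.62
tcp_pos: [434.8, 201.4, -24.4]
orientation: [1.0, 0.014, -0.0, 0.0]
wrist_force: [0.7, -0.5, -0.1]
grip_width: 0.338
grasp_force: 0.0
```

drive_tool([
  [0.03,[0,0,-0.008],[0,0,0]],
  [0.03,[0,0,-0.02],[0,0,0]],
  [0.03,[0,0,-0.03],[0,0,0]],
  [0.03,[0,0,-0.04],[0,0,0]],
  [0.03,[0,0,-0.04],[0,0,0]],
])

```text
time_s: 36.03
tcp_pos: [433.7, 201.5, 115.2]
orientation: [1.0, 0.014, -0.001, 0.0]
wrist_force: [1.2, -0.2, 0.8]
grip_width: 0.345
grasp_force: 0.0
```

drive_tool([
  [0.03,[0.02,0.03,-0.02],[0,0,0]],
  [0.03,[0.02,0.03,0],[0,0,0]],
  [0.03,[0.02,0.03,0],[0,0,0]],
  [0.03,[0,0.03,0],[0,0,0]],
  [0.03,[0,0.02,0],[0,0,0]],
])

```text
time_s: 36.45
tcp_pos: [499.6, 59.7, 134.3]
orientation: [1.0, 0.012, 0.0, 0.0]
wrist_force: [-1.1, -0.7, -0.1]
grip_width: 0.337
grasp_force: 0.0
```

drive_tool([
  [0.03,[0,0,0],[0,0,0]],
  [0.03,[0,0,0],[0,0,0]],
  [0.03,[0,0,0],[0,0,0]],
])

```text
time_s: 36.7
tcp_pos: [498.6, 64.4, 134.2]
orientation: [1.0, 0.015, 0.0, -0.0]
wrist_force: [0.1, 0.5, 0.0]
grip_width: 0.342
grasp_force: 0.0
```

```bash
python3 go.py;  python3 -c "
from m import *
for n in('top','side'): meas(n,dict(red=(671,13,50,62,90),blue=(665.5,-154,50,62,90),tape=(519,-456.5,75,37,52),handle=(455,201,62,13,32),blade=(375,200,30,4,9),glass=(613,312,50,85,115)))
a=bot.read_camera('side')
cv2.imwrite('pics/s6.png',cv2.convertScaleAbs(cv2.resize(a['image'][70:320,190:490],(720,600),interpolation=cv2.INTER_CUBIC),alpha=1.2))"
```

```text
t 36.7 pos [498.6  64.4 134.2] head -88.3 tz [ 0.     0.001 -1.   ] F [0.1 0.5 0. ] w 29.7 g 0.0
top red ctr [671.8  11.6] wh [58.3 59.6] ang 24.7 zmed 73.0 med [671.7  11.5] 276
top blue ctr [ 666.8 -151.2] wh [55.9 59.3] ang 43.8 zmed 73.1 med [ 666.4 -150.6] 262
top tape ctr [ 520.8 -455. ] wh [98.6 93.6] ang 88.5 zmed 42.3 med [ 521.3 -452.7] 295
top handle ctr [464.  200.8] wh [93.7 57.7] ang 32.1 zmed 17.7 med [464.  201.3] 144
top blade ctr [375.2 199.6] wh [53.4 56. ] ang 57.3 zmed 5.6 med [373.5 201.3] 85
top glass ctr [613.3 311.8] wh [64.5 62.8] ang 88.1 zmed 96.3 med [615.6 318.6] 103
side red ctr [667.9  14.6] wh [60.7 64.2] ang 50.0 zmed 73.8 med [665.8  18.6] 279
side blue few 0
side tape ctr [ 516.5 -455.6] wh [104.2 100.9] ang 64.5 zmed 41.8 med [ 516.  -450.1] 219
side handle ctr [458.4 204. ] wh [110.3  81.6] ang 3.1 zmed 17.5 med [458.3 204. ] 278
side blade ctr [374.6 199. ] wh [56.8 55.9] ang 27.9 zmed 5.7 med [372.6 201.1] 192
side glass ctr [611.  312.6] wh [66.2 66.2] ang 17.2 zmed 94.0 med [611.3 313.1] 317
```

View pics/s6.png

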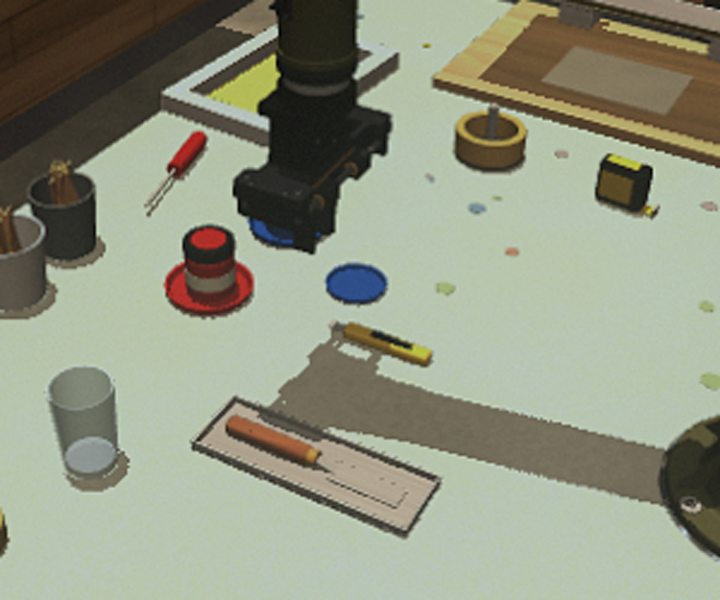

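The picture shows:
- **Red jar:** in its dish at (210,270).
- **Tape:** flat over the post at (490,138).
- **Knife:** flat in the tray, from (230,425) to (405,500).
- **Glass:** upright at (87,420).
- **Blue jar:** hidden behind the gripper here, but the top camera measures it upright in its dish, lid at z ≈ 73 mm.

Handing in.

```bash
python3 -c "
from bench import bot
print(bot.hand_in())"
```

```text
the job is handed in; nothing more can be done
None
```

The job is handed in at about 37 s with every item placed as asked, in the order asked: the red and blue inks are upright in their dishes, the tape lies flat over the post, the ink knife lies flat in the tray, and the glass is still standing.

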